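# Roll a new wheel into the bread-rack castor and push its axle pin home

## Task

Fit the new blue-tyred wheel to the empty castor on the rack's base rail: roll it on its rim along the mat (turning, not lifted and never toppled) in between the castor's two legs until its bore is in line with the axle holes, then push the brass axle pin gently through the wheel until its head is fully home, and let go. Work by feel: do not ram the castor or the pin, and leave the other things on the bench where they are.

Things in the scene. Friction and masses are not known exactly. Their poses are not given: they have to be found in the camera images.
- wheel_centre (a point): centre of the new wheel, standing upright on its rim on a rubber mat (mat top z = 0.003). Blue tyre 80 mm across, 26 mm wide, white centre, about 0.4 kg. y axis = its axle; x and z turn as it rolls (z up, to the red dot, at the start). A steel bearing sleeve, 22 mm across, 38 mm long, bore 12 mm, runs through the centre and stands out 6 mm past each side of the tyre
- wheel: the same wheel; origin at its centre, y = axle. The sleeve turns freely in it: held by the two sleeve ends and moved along the mat it rolls, if its weight or a light push keeps it down on the mat. Pushed on the tyre it rolls and stops soon after the push. It topples when it leans over about 15 degrees. One turn is 251 mm of travel
- fork_axle (a point): centre of the empty castor, on its axle line half-way between the legs, 40 mm above the mat: the wheel's centre belongs here. x axis: level, into the castor, away from its open mouth; y: along the axle to the pin's head. The legs are upright steel plates, 3 mm thick, 42 mm apart, from 25 to 55 mm above the mat, and reach to x = -15.5 mm with rounded ends
- rail: the fixed 40 x 80 mm rail with its castors; axes as fork_axle, origin 40 mm below it. Rail face x = +71 mm, from y = +151 to -471 mm; its clamps reach 107 mm up. The crown, x = +54 mm, is 14 mm behind a fitted tyre: nothing stops the wheel in place. Sprung thrust washers (27 mm across) inside the legs nip the sleeve: pushing the wheel in takes some 4 to 14 N, then it stays put. Over 30 N is ramming
- pin_head (a point): outer face centre of the brass axle pin's head (22 mm across, 6 mm thick), on the axle line. In fork_axle's frame its y is 94 to 103 mm as found (its tip just inside the 8 mm nylon bush on the outside of the +y leg) and 38 mm when fully home, the head against the bush. A second castor, complete, sits 360 mm along -y
- axle_pin: the pin, 10 mm across, 66 mm under its head, slides along fork y in a tight bush: some 10 N to move it, more where it has to draw the wheel into line; it stays where it is left. Origin at the head's underside. Its nose tapers from 10 to 4 mm over the last 10 mm: it enters a bore up to about 2 mm out; farther out it butts on the hub. A push over 30 N bends it
- old_wheel: the worn wheel taken off: dark grey disc with a beige centre, 74 mm across, 24 mm thick, lying flat; origin at the centre of its underside. To be left alone
- grease_tin: white and yellow tin of grease, 72 mm across, 62 mm high; origin at the centre of its underside. To be left alone
- spanner: steel spanner 170 mm long lying flat; origin under its middle. To be left alone
- mallet: hammer 200 mm long lying flat; origin under it. To be left alone
- screwdriver: screwdriver 190 mm long lying flat; origin under it. To be left alone
- nut_bowl: aluminium bowl 84 mm across, 35 mm high; origin at the centre of its underside. To be left alone
- pin_carton: cardboard carton 70 x 110 x 45 mm; origin at the centre of its underside. To be left alone
Not all that is in view belongs to the job. Of the things that look like the wheel, take the one that is nearest to the robot's base at the start.

How it is judged:
By the outcome, as a careful person would: the job done as asked, in the order asked, and still so for the second after the job is handed in, with the robot touching nothing.
It also fails if it takes over 72 s, if anything falls off the work surface, if the arm or the gripper's body presses on something with over 40 N, if the wrist force passes 120 N, or if a joint passes its speed limit or range.

## Robot

A 6-joint arm with a two-finger parallel gripper is mounted at the origin on the work surface. World frame = base frame: x ahead of the robot, y to its left, z up, the work surface at z = 0. Lengths are in mm, angles in rad, forces in N, time in s.
With the tool pointing down it reaches from about 350 to 875 mm from the base axis. Payload 4.2 kg.
Tool frame: the origin (TCP) lies at the very end of the fingers, on their centre line; the grasp point (between the pads) lies arm.grip_depth behind it (arm.grip_depth is the distance from the TCP to the grasp point, in mm); x points along the fingers, y is the direction in which the jaws open and shut, and the axes are right-handed (so a half turn about x gives the same grasp; the last joint's range is limited). The gripper opens to 85 mm and grips with 20 to 120 N. Pads are 22 mm wide; open, the fingers measure 114 mm over their backs; the gripper's body (76 mm by 85 mm) begins 54 mm behind the grasp point. The pads swing forward as they close: fully open they stand 13 mm farther back than shut.
Start: joints at [1.49, 0.385, 0.008, 0, -1.194, -0.259], TCP at [208.279, 589.253, 231.312] pointing down, gripper open.
Joint ranges: [-3.14, 3.14], [-1.21, 2.06], [-1.07, 1.41], [-3.16, 2.05], [-2.99, -0.16], [-3.1, 3.1]. Speed limits (rad/s): [2.79, 2.79, 3.14, 3.14, 3.14, 3.14].

## Interface

Orientations are given as a unit quaternion [x, y, z, w].
In Python, from bench import arm, get_image, models gives the robot as it stands.
- The arm moves only by the tool arm_command, never from a script. Its argument "rows" is a list of rows, each an object of numbers: "dx", "dy", "dz": the shift along the tool's x, y, z in m; "wx", "wy", "wz": the turn, a rotation vector about the tool's x, y, z in degrees; "gripper": the closure, from -1 (fully open) to 1 (shut). A call has exactly 8 rows; each row is the pose to reach, as a shift and turn from the pose measured when the call began, along the tool's axes at that moment; what a row does not reach only later rows make up. A row lasts 1/10 s, in which the tool goes at most 50 mm and 8.59 degrees, less where a joint would pass 70% of its speed; a pose out of reach is approached as far as the arm can. A call with a gripper value outside its range is refused whole. The fingers move at their own pace and stop on an object; the grip force is fixed at half the most. Time passes only in rows, so rows that repeat a pose let the fingers close, or fill a call up. It gives the time, the measured TCP pose, the force and the opening at its end, in the units of the state.
- arm.read_state(): the state, without advancing time (a new reading comes with each control period).
- get_image(name): name is "scene" or "top" or "wrist"; returns a dict with "img" (384x512x3 uint8, red, green, blue), "K" (3x3 intrinsics, pixels), "k1" (the pictures are not rectified: a ray, as slopes to the right and down, at radius r is drawn at 1 + k1 r^2 times it, then the intrinsics apply), "rvec" (rotation vector, rad) and "tvec" (3), from world to camera coordinates, as OpenCV has them; the wrist camera has in their place "T_tool_cam" (4x4, takes a point from camera to tool coordinates, whose origin is the TCP and whose axes are the tool frame's). Camera axes: x right, y down, z forward; pixel columns grow to the right and rows downward; lengths in mm; the calibration is good to about 2 mm. A picture is of the moment at which its call begins: read the wrist's pose just before it. There is no depth.
- arm.job_done(): hands the job in, once; it reports no verdict.
Trained networks look in the newest picture that a camera, given by its name, has taken for a name from the list of things; names that differ only in an ending like _2 or _b are one class to them, and where a whole thing is asked for, a point or a joint stands for the part that bears it (a point fixed in the world has none). Each returns a list of dicts, best first, with "conf" (0 to 1); they miss things now and then, are a little off and sometimes report something else, mostly with a low value. They report only what shows in the picture. A call takes as long as a camera call. They do not tell look-alikes from the thing itself.
- models.cut_out(camera, query): "mask" (384x512 bool, what is visible of it) and "extent" ([left, top, right, bottom] in pixels, round what is visible of it).
The state is a dict: "clock": time; "joints": joint angles; "joint_vel": joint speeds; "joint_efforts": joint torques, N m; "position": TCP position; "ee_rot": TCP orientation; "contact_force": force on the tool from outside, world axes, zero at the start; "wrist_torque": the same for the moment, N m; "gripper_width": finger opening in mm.
Only numpy, scipy, OpenCV 4.12 (cv2) and the standard library are available. Lean on these libraries where they do the work, as an engineer would, in place of code of your own. Each camera call takes 0.05 s, during which the arm holds its last target.

## Working session

There is one attempt and no reset: what is moved stays moved. The work goes in short steps, Python scripts to look and compute and a tool call to move; the robot and the scene stay as the last step left them, time stands still between calls to the robot, and variables do not carry over. Pictures are saved under pics/ and viewed, and the job is handed in when it is done.

Besides the shell and the picture viewer there is one more tool, called after "Request:" as a command line: name --argument value ..., lists and objects as JSON in quotes. arm_command: Moves the arm, as the interface text tells. Its arguments: {"type":"object","properties":{"rows":{"type":"array"}},"required":["rows"]}

```bash
ls; mkdir -p pics; python3 - <<'E'
from bench import arm,get_image,models
import cv2,numpy as np,pickle
s=arm.read_state(); print({k:np.round(v,3).tolist() for k,v in s.items()}); print(arm.grip_depth)
d={}
for n in ["scene","top","wrist"]:
    g=get_image(n); d[n]=g; cv2.imwrite(f"pics/{n}0.png",g["img"][:,:,::-1])
    print(n,{k:np.round(v,3).tolist() for k,v in g.items() if k!="img"})
pickle.dump((d,s),open("d0.pkl","wb"))
E
```

```text
pics
{'clock': 0.0, 'joints': [1.49, 0.386, 0.007, -0.001, -1.194, -0.259], 'joint_vel': [0.0, 0.001, 0.002, -0.002, 0.0, -0.001], 'joint_efforts': [0.001, -39.228, 18.84, 4.186, -0.005, 0.0], 'position': [208.079, 588.72, 230.211], 'ee_rot': [-0.697, 0.12, 0.697, 0.119], 'contact_force': [0.41, -0.133, 0.476], 'wrist_torque': [-0.028, -0.039, 0.028], 'gripper_width': 85.428}
18.700000000000003
scene {'K': [[454.21, 0.0, 253.097], [0.0, 454.21, 190.394], [0.0, 0.0, 1.0]], 'k1': 0.031, 'rvec': [1.983, 1.621, -0.558], 'tvec': [-122.963, -354.978, 1626.78]}
top {'K': [[359.433, 0.0, 252.665], [0.0, 359.433, 191.938], [0.0, 0.0, 1.0]], 'k1': 0.031, 'rvec': [2.098, -2.161, 0.145], 'tvec': [27.152, 533.16, 1170.765]}
wrist {'K': [[278.894, 0.0, 256.066], [0.0, 278.894, 189.01], [0.0, 0.0, 1.0]], 'k1': -0.013, 'T_tool_cam': [[0.001, -0.258, 0.966, -142.459], [1.0, 0.001, -0.001, -0.666], [-0.0, 0.966, 0.258, -65.926], [0.0, 0.0, 0.0, 1.0]]}
```

View pics/scene0.png

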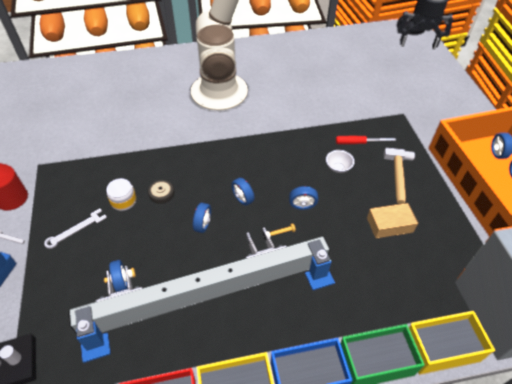

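View pics/top0.png

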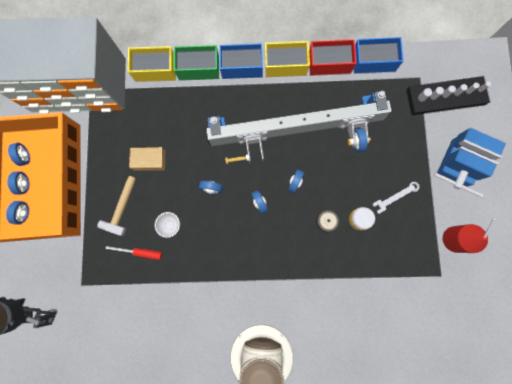

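View pics/wrist0.png

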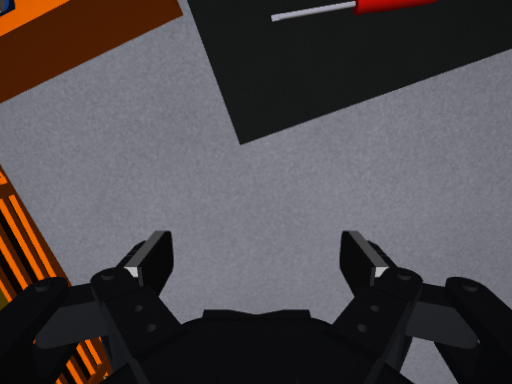

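```bash
cat > h.py <<'E'
import numpy as np,cv2,pickle
from scipy.spatial.transform import Rotation as R
def ray(g,uv,s=None):
    K=g["K"]; uv=np.atleast_2d(np.array(uv,float))
    D=np.array([g["k1"],0,0,0,0],float)
    p=cv2.undistortPoints(uv.reshape(-1,1,2),np.array(K),D).reshape(-1,2)
    d=np.c_[p,np.ones(len(p))]
    if "T_tool_cam" in g:
        T=np.array(g["T_tool_cam"]); Rt=R.from_quat(s["ee_rot"]).as_matrix()
        o=np.array(s["position"])+Rt@T[:3,3]; return o,(Rt@T[:3,:3]@d.T).T
    M=R.from_rotvec(np.ravel(g["rvec"])).as_matrix(); return -M.T@np.ravel(g["tvec"]),(M.T@d.T).T
def onz(g,uv,z,s=None):
    o,d=ray(g,uv,s); return o+d*((z-o[2])/d[:,2])[:,None]
def proj(g,P,s=None):
    P=np.atleast_2d(P).astype(float); D=np.array([g["k1"],0,0,0,0],float)
    if "T_tool_cam" in g:
        T=np.array(g["T_tool_cam"]); Rt=R.from_quat(s["ee_rot"]).as_matrix()
        Mc=Rt@T[:3,:3]; o=np.array(s["position"])+Rt@T[:3,3]; Pc=(P-o)@Mc
    else:
        M=R.from_rotvec(np.ravel(g["rvec"])).as_matrix(); Pc=P@M.T+np.ravel(g["tvec"])
    return cv2.projectPoints(Pc,np.zeros(3),np.zeros(3),np.array(g["K"]),D)[0].reshape(-1,2)
def tri(obs):
    A=np.zeros((3,3));b=np.zeros(3)
    for g,uv,s in obs:
        o,d=ray(g,uv,s); d=d[0]/np.linalg.norm(d[0]); Pm=np.eye(3)-np.outer(d,d); A+=Pm;b+=Pm@o
    return np.linalg.solve(A,b)
E
python3 - <<'E'
from h import *
from bench import models
d,s=pickle.load(open("d0.pkl","rb"))
for n in("scene","top"):
  for q in("wheel","wheel_centre","fork_axle","pin_head","axle_pin"):
    for r in models.cut_out(n,q)[:4]:
        m=r["mask"];ys,xs=np.nonzero(m);e=r["extent"]
        print(n,q,round(r["conf"],2),np.round(e,1),len(xs),np.round([xs.mean(),ys.mean()],1),np.round(onz(d[n],[xs.mean(),ys.mean()],43)[0]))
for n,(a,b,c,e) in dict(scene=(100,160,340,330),top=(190,80,400,230)).items():
    im=d[n]["img"][b:e,a:c,::-1]; cv2.imwrite(f"pics/{n}0c.png",cv2.resize(im,None,fx=3.2,fy=3.2,interpolation=cv2.INTER_CUBIC))
E
```

```text
scene wheel 0.75 [289.7 186.3 317.2 210.1] 521 [303.4 198. ] [556. 155.  43.]
scene wheel 0.71 [192.2 203.7 214.1 233.6] 420 [201.7 217.7] [ 567. -133.   43.]
scene wheel 0.58 [232.9 179.5 253.4 204. ] 422 [242.9 191.5] [500.  -7.  43.]
scene wheel 0.27 [ 46.4 208.5 105.4 244.9] 469 [ 76.9 227.4] [ 533. -461.   43.]
scene wheel_centre 0.96 [233.  178.5 252.7 203.7] 387 [242.9 191.1] [498.  -7.  43.]
scene wheel_centre 0.91 [289.8 185.5 316.8 207.1] 519 [304.  197.8] [556. 157.  43.]
scene wheel_centre 0.67 [190.3 203.3 212.  234.4] 469 [202.2 218.2] [ 569. -132.   43.]
scene wheel_centre 0.2 [338.6 136.7 396.9 145.8] 256 [354.8 139.8] [366. 374.  43.]
scene fork_axle 0.76 [ 67.4 224.9 334.9 361.4] 9736 [191.5 289.2] [ 771. -185.   43.]
scene fork_axle 0.68 [105.8 180.5 135.1 207.5] 698 [120.5 194.6] [ 443. -346.   43.]
scene fork_axle 0.3 [366.5 203.5 417.6 236. ] 1258 [391.9 220. ] [675. 369.  43.]
scene pin_head 0.49 [270.4 226.3 295.7 235.2] 117 [282.2 230.6] [650.  71.  43.]
scene axle_pin 0.55 [272.9 226.4 295.1 239.4] 101 [283.  230.3] [650.  73.  43.]
top wheel 0.73 [156.4 214.1 177.5 239.6] 437 [167.1 224.1] [434. 300.  43.]
top wheel 0.72 [288.  172.1 300.6 190.7] 194 [295.5 180.5] [ 568. -134.   43.]
top wheel 0.64 [199.6 183.4 221.7 191.7] 226 [211.1 186.4] [557. 152.  43.]
top wheel 0.48 [250.5 192.7 261.5 214.4] 192 [258.9 200.8] [503.  -9.  43.]
top wheel_centre 0.68 [291.1 168.4 306.8 192.6] 213 [295.8 179.9] [ 570. -136.   43.]
top wheel_centre 0.68 [200.7 181.  221.5 190.9] 249 [210.3 186.3] [558. 154.  43.]
top wheel_centre 0.5 [248.9 192.4 267.5 216.1] 227 [258.9 201.5] [500.  -9.  43.]
top fork_axle 0.63 [206.4  93.6 390.4 161.6] 4294 [304.4 124.2] [ 765. -174.   43.]
top pin_head 0.63 [155.4 213.9 178.1 238. ] 497 [166.7 224.1] [434. 301.  43.]
```

View pics/scene0c.png

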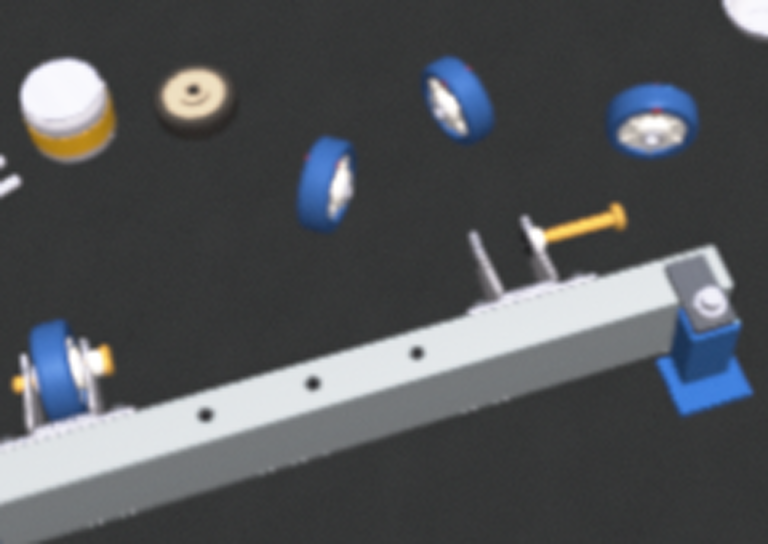

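View pics/top0c.png

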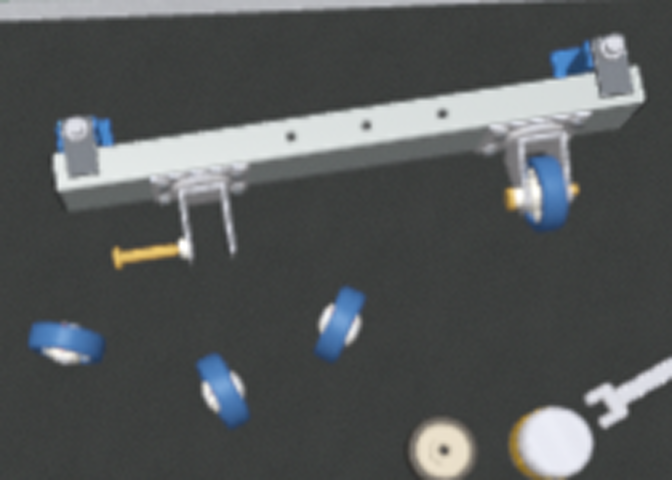

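```bash
cat >> h.py <<'E'
def down(yawdeg,pitch=0):
    # tool x down, tool y = world Y turned by yaw, tool z = heading; pitch>0 about tool y
    y=np.deg2rad(yawdeg); X=np.array([0,0,-1.]);Y=np.array([-np.sin(y),np.cos(y),0]);Z=np.cross(X,Y)
    return R.from_matrix(np.c_[X,Y,Z])*R.from_euler('y',pitch,degrees=True)
def rel(s,pos,Rt):
    R0=R.from_quat(s["ee_rot"]); d=R0.inv().apply(np.array(pos)-s["position"]); w=(R0.inv()*Rt).as_rotvec(degrees=True)
    return np.round(d/1000,4),np.round(w,2)
E
python3 - <<'E'
from h import *
d,s=pickle.load(open("d0.pkl","rb"))
print(R.from_quat(s["ee_rot"]).as_matrix().round(3))
t=d["top"];sc=d["scene"]
c=lambda x,y:[190+x/3.2,80+y/3.2]
e=lambda x,y:[100+x/3.2,160+y/3.2]
print("pinhead",onz(t,c(118,258),43),onz(sc,e(619,216),43),"tri",tri([(t,c(118,258),s),(sc,e(619,216),s)]))
print("leg+ tip",onz(t,c(189,258),58),onz(sc,e(526,219),58))
print("leg- tip",onz(t,c(233,252),58),onz(sc,e(474,235),58))
print("rail top L corner tri",tri([(t,c(55,157),s),(sc,e(713,247),s)]))
a,b=onz(t,[c(55,157),c(638,68)],83);print("rail dir top edge",a,b,np.degrees(np.arctan2(-(b-a)[0]*-1,-(b-a)[1])))
print("castor2 pin",onz(t,[c(510,200),c(577,188)],43))
print(rel(s,[470,-5,160],down(15)))
E
```

```text
[[-0.001 -0.333 -0.943]
 [-0.002 -0.943  0.333]
 [-1.     0.002 -0.   ]]
pinhead [[644.96249079  96.64698652  43.        ]] [[646.56752611 102.36235691  43.        ]] tri [645.77481713  99.61672001  42.1558605 ]
leg+ tip [[638.66987057  20.25018008  58.        ]] [[643.94017801  23.06538647  58.        ]]
leg- tip [[643.60130765 -26.35628838  58.        ]] [[650.83384344 -21.79197925  58.        ]]
rail top L corner tri [733.98272857 150.18147439 115.30977239]
rail dir top edge [745.83605249 157.37624442  83.        ] [ 819.68699428 -454.83857567   83.        ] 6.878305617928154
castor2 pin [[ 694.16334172 -323.72148243   43.        ]
 [ 704.72338679 -395.2307954    43.        ]]
(array([ 0.0713,  0.4723, -0.4449]), array([ 1.4552e+02, -1.6000e-01, -4.0000e-02]))
```

Request:
arm_command --rows '[{"dx":0.01,"dy":0.03,"dz":-0.03,"wx":8,"gripper":-1},{"dx":0.02,"dy":0.06,"dz":-0.06,"wx":16,"gripper":-1},{"dx":0.025,"dy":0.09,"dz":-0.09,"wx":24,"gripper":-1},{"dx":0.03,"dy":0.12,"dz":-0.12,"wx":32,"gripper":-1},{"dx":0.035,"dy":0.15,"dz":-0.15,"wx":40,"gripper":-1},{"dx":0.04,"dy":0.18,"dz":-0.18,"wx":48,"gripper":-1},{"dx":0.045,"dy":0.21,"dz":-0.21,"wx":56,"gripper":-1},{"dx":0.05,"dy":0.24,"dz":-0.24,"wx":64,"gripper":-1}]'

```text
validation failed for argument at $.ro...
```

Request:
arm_command --rows '[{"dx":0.01,"dy":0.03,"dz":-0.03,"wx":8,"wy":0,"wz":0,"gripper":-1},{"dx":0.02,"dy":0.06,"dz":-0.06,"wx":16,"wy":0,"wz":0,"gripper":-1},{"dx":0.025,"dy":0.09,"dz":-0.09,"wx":24,"wy":0,"wz":0,"gripper":-1},{"dx":0.03,"dy":0.12,"dz":-0.12,"wx":32,"wy":0,"wz":0,"gripper":-1},{"dx":0.035,"dy":0.15,"dz":-0.15,"wx":40,"wy":0,"wz":0,"gripper":-1},{"dx":0.04,"dy":0.18,"dz":-0.18,"wx":48,"wy":0,"wz":0,"gripper":-1},{"dx":0.045,"dy":0.21,"dz":-0.21,"wx":56,"wy":0,"wz":0,"gripper":-1},{"dx":0.05,"dy":0.24,"dz":-0.24,"wx":64,"wy":0,"wz":0,"gripper":-1}]'

```text
clock: 1.45
position: [355.0, 281.5, 181.5]
ee_rot: [-0.526, 0.472, 0.526, 0.472]
contact_force: [0.4, -1.4, -0.3]
gripper_width: 85.4
```

```bash
python3 - <<'E'
from h import *
from bench import arm
print(rel(arm.read_state(),[470,-5,180],down(15)))
E
```

```text
(array([ 0.0014, -0.0832, -0.2973]), array([8.123e+01, 7.000e-02, 0.000e+00]))
```

Request:
arm_command --rows '[{"dx":0,"dy":-0.01,"dz":-0.035,"wx":8,"wy":0,"wz":0,"gripper":-1},{"dx":0,"dy":-0.02,"dz":-0.07,"wx":16,"wy":0,"wz":0,"gripper":-1},{"dx":0,"dy":-0.03,"dz":-0.105,"wx":24,"wy":0,"wz":0,"gripper":-1},{"dx":0,"dy":-0.04,"dz":-0.145,"wx":32,"wy":0,"wz":0,"gripper":-1},{"dx":0,"dy":-0.05,"dz":-0.185,"wx":40,"wy":0,"wz":0,"gripper":-1},{"dx":0,"dy":-0.06,"dz":-0.225,"wx":48,"wy":0,"wz":0,"gripper":-1},{"dx":0,"dy":-0.072,"dz":-0.26,"wx":56,"wy":0,"wz":0,"gripper":-1},{"dx":0.001,"dy":-0.083,"dz":-0.297,"wx":64,"wy":0,"wz":0,"gripper":-1}]'

```text
clock: 2.25
position: [470.6, -6.2, 180.9]
ee_rot: [-0.194, 0.679, 0.195, 0.681]
contact_force: [0.5, 1.9, 0.0]
gripper_width: 85.5
```

Request:
arm_command --rows '[{"dx":0,"dy":0,"dz":0,"wx":8,"wy":0,"wz":0,"gripper":-1},{"dx":0,"dy":0,"dz":0,"wx":16,"wy":0,"wz":0,"gripper":-1},{"dx":0,"dy":0,"dz":0,"wx":17,"wy":0,"wz":0,"gripper":-1},{"dx":0,"dy":0,"dz":0,"wx":17,"wy":0,"wz":0,"gripper":-1},{"dx":0,"dy":0,"dz":0,"wx":17,"wy":0,"wz":0,"gripper":-1},{"dx":0,"dy":0,"dz":0,"wx":17,"wy":0,"wz":0,"gripper":-1},{"dx":0,"dy":0,"dz":0,"wx":17,"wy":0,"wz":0,"gripper":-1},{"dx":0,"dy":0,"dz":0,"wx":17,"wy":0,"wz":0,"gripper":-1}]'

```text
clock: 3.05
position: [470.5, -6.0, 181.0]
ee_rot: [-0.092, 0.7, 0.092, 0.702]
contact_force: [0.3, -0.3, 1.2]
gripper_width: 85.3
```

```bash
cat > snap.py <<'E'
import sys
from h import *
from bench import arm,get_image
s=arm.read_state(); g=get_image("wrist"); n=sys.argv[1]
pickle.dump((g,s),open(n+".pkl","wb"))
cv2.imwrite(f"pics/{n}.png",cv2.resize(g["img"][:,:,::-1],None,fx=1.5,fy=1.5,interpolation=cv2.INTER_CUBIC))
print(s["clock"],np.round(s["position"],1),np.round(R.from_quat(s["ee_rot"]).as_matrix(),3).tolist(),np.round(s["contact_force"],1),s["gripper_width"])
E
python3 snap.py w1
```

```text
3.05 [470.5  -6.  181. ] [[0.002, -0.258, 0.966], [0.001, 0.966, 0.258], [-1.0, 0.001, 0.002]] [ 0.3 -0.3  1.2] 85.27899517572698
```

View pics/w1.png

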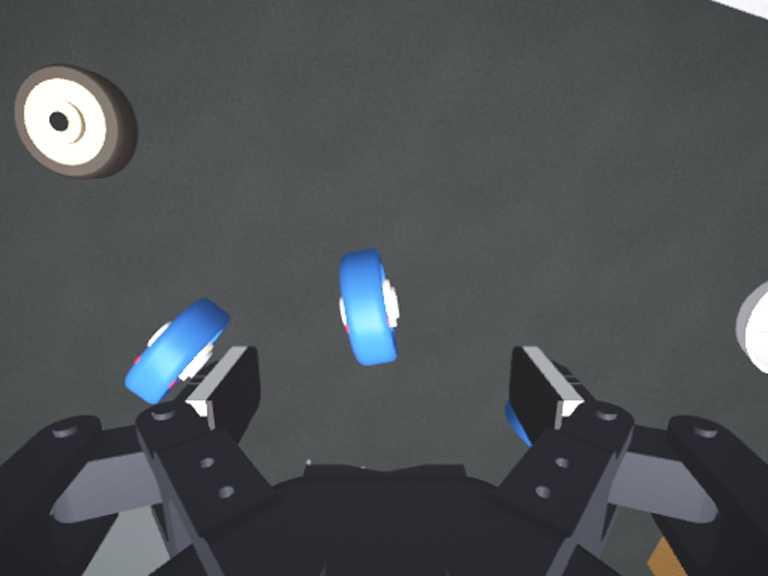

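Request:
arm_command --rows '[{"dx":-0.01,"dy":0,"dz":0.02,"wx":-8,"wy":0,"wz":0,"gripper":-1},{"dx":-0.02,"dy":0,"dz":0.04,"wx":-16,"wy":0,"wz":0,"gripper":-1},{"dx":-0.03,"dy":0,"dz":0.06,"wx":-24,"wy":0,"wz":0,"gripper":-1},{"dx":-0.04,"dy":0,"dz":0.08,"wx":-32,"wy":0,"wz":0,"gripper":-1},{"dx":-0.04,"dy":0,"dz":0.08,"wx":-40,"wy":0,"wz":0,"gripper":-1},{"dx":-0.04,"dy":0,"dz":0.08,"wx":-48,"wy":0,"wz":0,"gripper":-1},{"dx":-0.04,"dy":0,"dz":0.08,"wx":-56,"wy":0,"wz":0,"gripper":-1},{"dx":-0.04,"dy":0,"dz":0.08,"wx":-64,"wy":0,"wz":0,"gripper":-1}]'

```text
clock: 3.9
position: [547.7, 14.6, 221.0]
ee_rot: [-0.451, 0.544, 0.451, 0.545]
contact_force: [-0.2, 0.5, -0.1]
gripper_width: 85.3
```

Request:
arm_command --rows '[{"dx":0,"dy":0,"dz":0,"wx":-8,"wy":0,"wz":0,"gripper":-1},{"dx":0,"dy":0,"dz":0,"wx":-16,"wy":0,"wz":0,"gripper":-1},{"dx":0,"dy":0,"dz":0,"wx":-24,"wy":0,"wz":0,"gripper":-1},{"dx":0,"dy":0,"dz":0,"wx":-32,"wy":0,"wz":0,"gripper":-1},{"dx":0,"dy":0,"dz":0,"wx":-40,"wy":0,"wz":0,"gripper":-1},{"dx":0,"dy":0,"dz":0,"wx":-48,"wy":0,"wz":0,"gripper":-1},{"dx":0,"dy":0,"dz":0,"wx":-56,"wy":0,"wz":0,"gripper":-1},{"dx":0,"dy":0,"dz":0,"wx":-64,"wy":0,"wz":0,"gripper":-1}]'

```text
clock: 4.7
position: [547.7, 14.7, 220.8]
ee_rot: [0.672, -0.22, -0.671, -0.221]
contact_force: [-0.5, -0.9, 0.5]
gripper_width: 85.5
```

Request:
arm_command --rows '[{"dx":0,"dy":0,"dz":0,"wx":-8,"wy":0,"wz":0,"gripper":-1},{"dx":0,"dy":0,"dz":0,"wx":-16,"wy":0,"wz":0,"gripper":-1},{"dx":0,"dy":0,"dz":0,"wx":-24,"wy":0,"wz":0,"gripper":-1},{"dx":0,"dy":0,"dz":0,"wx":-32,"wy":0,"wz":0,"gripper":-1},{"dx":0,"dy":0,"dz":0,"wx":-40,"wy":0,"wz":0,"gripper":-1},{"dx":0,"dy":0,"dz":0,"wx":-44,"wy":0,"wz":0,"gripper":-1},{"dx":0,"dy":0,"dz":0,"wx":-44,"wy":0,"wz":0,"gripper":-1},{"dx":0,"dy":0,"dz":0,"wx":-44,"wy":0,"wz":0,"gripper":-1}]'

```text
clock: 5.5
position: [547.7, 14.6, 220.8]
ee_rot: [0.706, 0.047, -0.705, 0.046]
contact_force: [0.1, -0.4, 0.0]
gripper_width: 85.4
```

```bash
python3 snap.py w2
```

```text
5.5 [547.7  14.6 220.8] [[0.001, 0.132, -0.991], [0.001, -0.991, -0.132], [-1.0, -0.001, -0.002]] [ 0.1 -0.4  0. ] 85.43778292673856
```

View pics/w2.png

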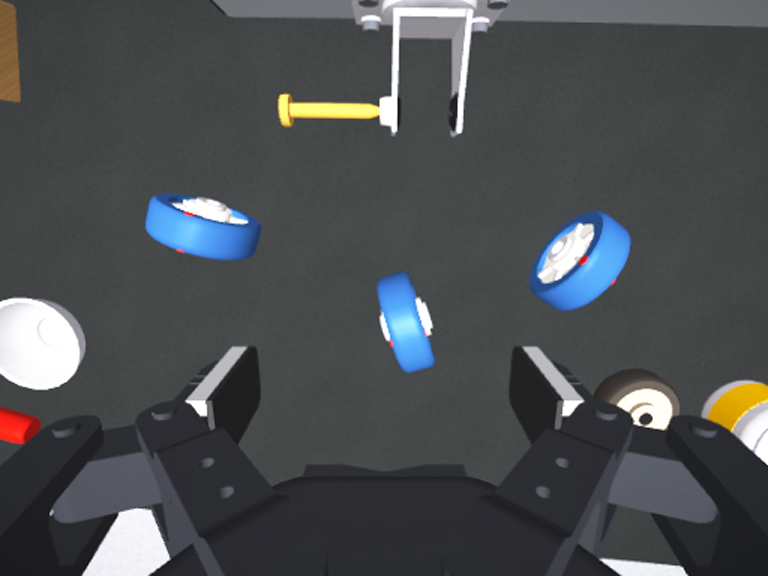

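```bash
python3 - <<'E'
from h import *
g,s=pickle.load(open("w2.pkl","rb"))
def crop(n,a,b,c,e,f): cv2.imwrite(f"pics/{n}.png",cv2.resize(g["img"][b:e,a:c,::-1],None,fx=f,fy=f,interpolation=cv2.INTER_CUBIC))
crop("w2a",176,0,346,100,4.5)
crop("w2b",240,170,300,260,6)
E
```

```text
(no output)
```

View pics/w2a.png

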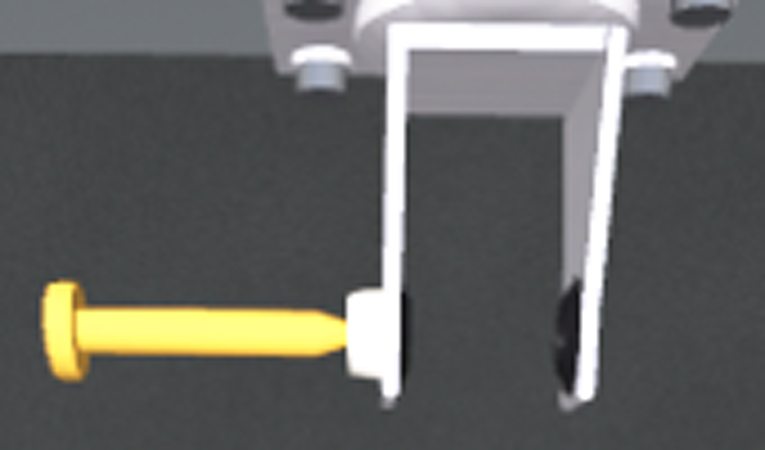

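View pics/w2b.png

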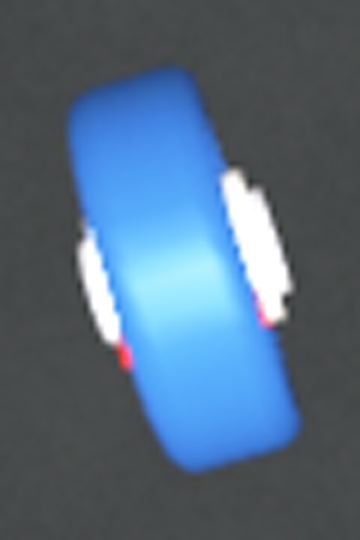

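```bash
cat > fork.py <<'E'
from h import *
from scipy.optimize import least_squares
g,s=pickle.load(open("w2.pkl","rb"))
f=lambda P:[[176+(x+.5)/4.5-.5,(y+.5)/4.5-.5] for x,y in P]
pin=f([(80,331),(200,332),(310,333)])
L=f([(397,60),(395,130),(393,200),(391,260)]); Rr=f([(616,60),(610,130),(603,200),(597,260)])
def loc(p,uv,z):
    P=onz(g,uv,z,s)[:,:2]-p[:2]; c,sn=np.cos(p[2]),np.sin(p[2]); return P@np.array([[c,-sn],[sn,c]])
def res(p): return np.r_[loc(p,pin,43)[:,0],loc(p,L,58)[:,1]-22.5,loc(p,Rr,58)[:,1]+22.5]
r=least_squares(res,[655,0,.14]); print(r.x[:2],np.degrees(r.x[2]),np.round(r.fun,1))
print("head",loc(r.x,f([(50,331)]),43),"tips",loc(r.x,f([(389,400),(582,400)]),43),"crown",loc(r.x,f([(500,35)]),58))
print("axis yaw from pin",np.degrees(np.arctan2(*(lambda a:(-(a[0]-a[2])[0],(a[0]-a[2])[1]))(onz(g,pin,43,s)))))
# wheel: plan outline fit. tyre corner pixels
w=lambda P:[[240+(x+.5)/6-.5,170+(y+.5)/6-.5] for x,y in P]
t=onz(g,w([(132,84),(240,455)]),43,s); print("tyre ends mid z=43",t)
t=onz(g,w([(70,110),(130,250)]),43,s)
from itertools import product
# model silhouette fit: render convex hull points of the tyre cylinder
edge=[(70,120),(190,70),(210,110),(300,430),(190,470),(165,450),(80,200),(110,95),(250,460),(130,66+10),(150,72)]
import sys
mask=cv2.inRange(cv2.cvtColor(g["img"],cv2.COLOR_RGB2HSV),(95,90,60),(125,255,255))
n,lab,st,c=cv2.connectedComponentsWithStats(mask)
i=lab[215,270]; m=(lab==i).astype(np.uint8); print("area",st[i])
cn=cv2.convexHull(cv2.findContours(m,cv2.RETR_EXTERNAL,cv2.CHAIN_APPROX_NONE)[0][0]); hull=cv2.fillPoly(np.zeros_like(m),[cn],1)
def rend(p):
    a=np.linspace(0,2*np.pi,72); c,sn=np.cos(p[2]),np.sin(p[2]); P=[]
    for y,rr in((-13,37.5),(13,37.5),(-10.5,40),(10.5,40)):
        q=np.c_[rr*np.cos(a),np.full(72,y),rr*np.sin(a)]
        P.append(np.c_[p[0]+c*q[:,0]-sn*q[:,1],p[1]+sn*q[:,0]+c*q[:,1],43+q[:,2]])
    uv=proj(g,np.vstack(P),s)
    h=cv2.convexHull((uv*16).round().astype(np.int32)); im=np.zeros((384*4,512*4),np.uint8)
    h4=cv2.convexHull(((uv*4+1.5)*16).round().astype(np.int32)); cv2.fillConvexPoly(im,h4,255,shift=4)
    return cv2.resize(im,(512,384),interpolation=cv2.INTER_AREA)/255.
from scipy.optimize import minimize
cost=lambda p:np.abs(rend([p[0],p[1],p[2]/50])-hull).sum()
best=min((minimize(cost,[500+dx,-8,a],method="Nelder-Mead",options=dict(initial_simplex=np.array([[500+dx,-8,a],[506,-8,a],[500,-2,a],[500,-8,a+4]]))) for dx in(0,8) for a in(15,20)),key=lambda r:r.fun)
print("wheel",best.x[:2],np.degrees(best.x[2]/50),best.fun)
wl=np.array(best.x[:2])-r.x[:2]; c,sn=np.cos(r.x[2]),np.sin(r.x[2]); print("wheel in fork",wl@np.array([[c,-sn],[sn,c]]))
E
python3 fork.py
```

```text
[6.57924785e+02 3.09872033e-01] 5.915625303899983 [-0.5  0.   0.5  1.   0.9  0.9  0.9 -1.4 -1.2 -0.7 -0.3]
head [[ -0.72833466 103.95129362]] tips [[-14.06259905  22.5687317 ]
 [-12.67270157 -24.0082526 ]] crown [[59.96467786  1.44511562]]
axis yaw from pin 7.026421833217144
tyre ends mid z=43 [[536.22824341   7.26719503  43.        ]
 [460.03380779 -26.09685221  43.        ]]
area [     0      0    512    384 190587]
wheel [654.72471312 256.78047751] -9.175085539606428 191219.10196078432
wheel in fork [ 23.24980497 255.43464624]
```

```bash
sed -i 's/(95,90,60),(125,255,255)/(95,70,60),(125,255,255)/; s/lab\[215,270\]/lab[235,276]/' fork.py; python3 fork.py; python3 - <<'E'
from h import *
g,s=pickle.load(open("w2.pkl","rb")); print(cv2.cvtColor(g["img"],cv2.COLOR_RGB2HSV)[[190,217,235],[265,270,276]])
E
```

```text
[6.57924785e+02 3.09872033e-01] 5.915625303899983 [-0.5  0.   0.5  1.   0.9  0.9  0.9 -1.4 -1.2 -0.7 -0.3]
head [[ -0.72833466 103.95129362]] tips [[-14.06259905  22.5687317 ]
 [-12.67270157 -24.0082526 ]] crown [[59.96467786  1.44511562]]
axis yaw from pin 7.026421833217144
tyre ends mid z=43 [[536.22824341   7.26719503  43.        ]
 [460.03380779 -26.09685221  43.        ]]
area [ 251  181   40   68 1593]
wheel [499.73634407  -8.66869975] 26.903532537188944 99.26666666666667
wheel in fork [-158.27141311    7.37274342]
[[107 182 226]
 [ 96  89 255]
 [105 169 249]]
```

```bash
python3 - <<'E'
from h import *
from bench import arm
print(rel(arm.read_state(),[499.7,-8.7,120],down(204.5)))
E
```

```text
(array([0.1007, 0.0169, 0.0508]), array([-16.92,  -0.1 ,   0.04]))
```

Request:
arm_command --rows '[{"dx":0.02,"dy":0.004,"dz":0.015,"wx":-4,"wy":0,"wz":0,"gripper":-1},{"dx":0.04,"dy":0.01,"dz":0.03,"wx":-8,"wy":0,"wz":0,"gripper":-1},{"dx":0.07,"dy":0.017,"dz":0.045,"wx":-13,"wy":0,"wz":0,"gripper":-1},{"dx":0.1,"dy":0.017,"dz":0.051,"wx":-17,"wy":0,"wz":0,"gripper":-1},{"dx":0.1,"dy":0.017,"dz":0.051,"wx":-17,"wy":0,"wz":0,"gripper":-1},{"dx":0.1,"dy":0.017,"dz":0.051,"wx":-17,"wy":0,"wz":0,"gripper":-1},{"dx":0.1,"dy":0.017,"dz":0.051,"wx":-17,"wy":0,"wz":0,"gripper":-1},{"dx":0.1,"dy":0.017,"dz":0.051,"wx":-17,"wy":0,"wz":0,"gripper":-1}]'

```text
clock: 6.35
position: [501.0, -8.4, 122.2]
ee_rot: [0.693, 0.151, -0.689, 0.15]
contact_force: [-0.0, -0.7, -0.1]
gripper_width: 85.2
```

```bash
python3 snap.py w3
```

```text
6.35 [501.   -8.4 122.2] [[0.005, 0.416, -0.91], [0.002, -0.91, -0.416], [-1.0, 0.0, -0.005]] [-0.  -0.7 -0.1] 85.18470860253483
```

View pics/w3.png

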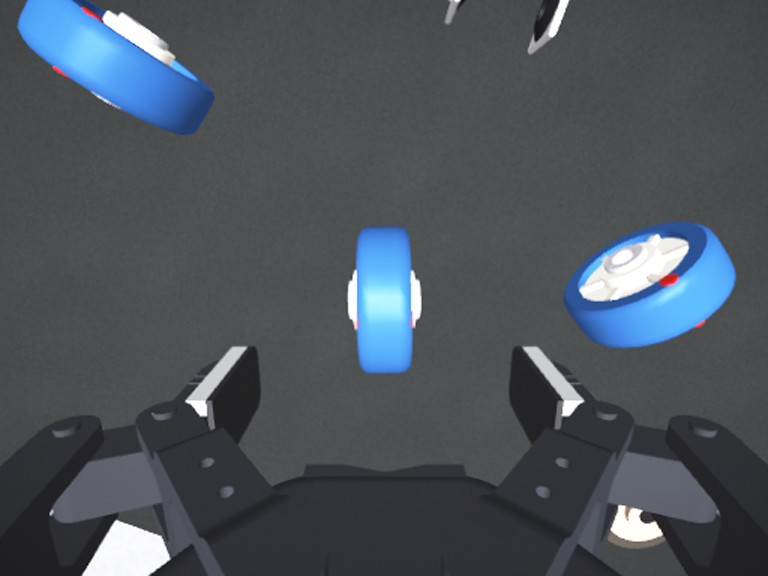

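```bash
python3 - <<'E'
from h import *
g,s=pickle.load(open("w3.pkl","rb"))
print(onz(g,[[256,198],[256,200.3]],43,s), proj(g,[499.7,-8.7,43],s))
a=onz(g,[[256,152],[256,248.7]],62,s); print(a)
print(rel(s,[499.7,-8.7,24],down(204.5)))
E
```

```text
[[500.83170119  -8.24298     43.        ]
 [499.01855814  -9.0719307   43.        ]] [[255.93390983 199.40781289]]
[[537.65617556   8.59588712  62.        ]
 [467.61343262 -23.42694382  62.        ]]
(array([ 0.0982, -0.0003,  0.0019]), array([ 0.06, -0.3 , -0.02]))
```

Request:
arm_command --rows '[{"dx":0.03,"dy":0,"dz":0.002,"wx":0,"wy":0,"wz":0,"gripper":-1},{"dx":0.06,"dy":0,"dz":0.002,"wx":0,"wy":0,"wz":0,"gripper":-1},{"dx":0.085,"dy":0,"dz":0.002,"wx":0,"wy":0,"wz":0,"gripper":-1},{"dx":0.1,"dy":0,"dz":0.002,"wx":0,"wy":0,"wz":0,"gripper":-1},{"dx":0.1,"dy":0,"dz":0.002,"wx":0,"wy":0,"wz":0,"gripper":-1},{"dx":0.1,"dy":0,"dz":0.002,"wx":0,"wy":0,"wz":0,"gripper":-0.3},{"dx":0.1,"dy":0,"dz":0.002,"wx":0,"wy":0,"wz":0,"gripper":-0.1},{"dx":0.1,"dy":0,"dz":0.002,"wx":0,"wy":0,"wz":0,"gripper":0}]'

```text
clock: 7.2
position: [500.2, -8.8, 23.2]
ee_rot: [0.693, 0.151, -0.688, 0.15]
contact_force: [0.2, 0.7, -0.8]
gripper_width: 44.1
```

```bash
python3 snap.py w4
```

```text
7.2 [500.2  -8.8  23.2] [[0.007, 0.416, -0.909], [0.003, -0.909, -0.416], [-1.0, 0.001, -0.007]] [ 0.2  0.7 -0.8] 44.13177749772744
```

View pics/w4.png

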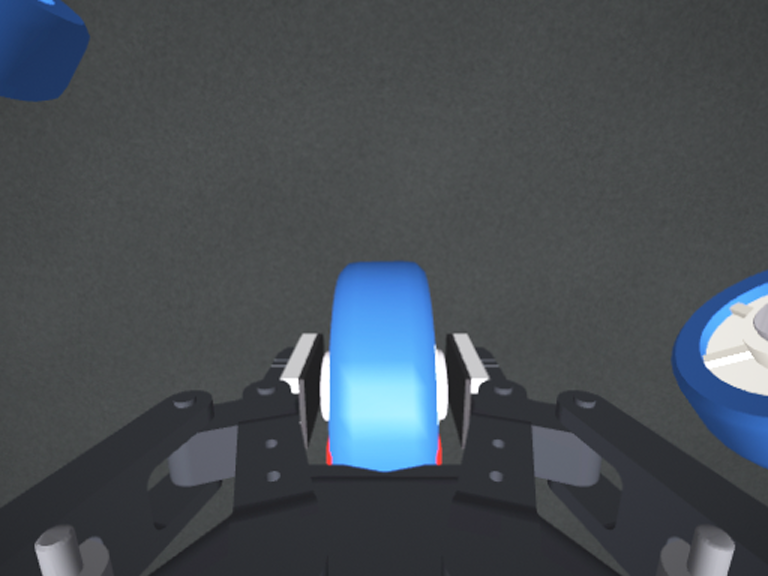

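Request:
arm_command --rows '[{"dx":0,"dy":0,"dz":0,"wx":0,"wy":0,"wz":0,"gripper":0.2},{"dx":0,"dy":0,"dz":0,"wx":0,"wy":0,"wz":0,"gripper":0.2},{"dx":0,"dy":0,"dz":0,"wx":0,"wy":0,"wz":0,"gripper":0.2},{"dx":0,"dy":0,"dz":0,"wx":0,"wy":0,"wz":0,"gripper":0.2},{"dx":0.001,"dy":0,"dz":0,"wx":0,"wy":0,"wz":0,"gripper":0.2},{"dx":0.001,"dy":0,"dz":0,"wx":0,"wy":0,"wz":0,"gripper":0.2},{"dx":0.001,"dy":0,"dz":0,"wx":0,"wy":0,"wz":0,"gripper":0.2},{"dx":0.001,"dy":0,"dz":0,"wx":0,"wy":0,"wz":0,"gripper":0.2}]'

```text
clock: 8.05
position: [501.6, -8.2, 23.3]
ee_rot: [0.695, 0.151, -0.687, 0.15]
contact_force: [-1.1, 2.2, 7.7]
gripper_width: 36.8
```

```bash
python3 snap.py w5
```

```text
8.05 [501.6  -8.2  23.3] [[0.01, 0.417, -0.909], [0.003, -0.909, -0.417], [-1.0, 0.001, -0.011]] [-1.1  2.2  7.7] 36.84973626553648
```

Request:
arm_command --rows '[{"dx":0.0005,"dy":0,"dz":0,"wx":3,"wy":0,"wz":0,"gripper":0.2},{"dx":0.0005,"dy":0,"dz":-0.002,"wx":7,"wy":0,"wz":0,"gripper":0.2},{"dx":0.0005,"dy":0,"dz":-0.004,"wx":11,"wy":0,"wz":0,"gripper":0.2},{"dx":0.0005,"dy":0,"dz":-0.006,"wx":15,"wy":0,"wz":0,"gripper":0.2},{"dx":0.0005,"dy":0,"dz":-0.008,"wx":19,"wy":0,"wz":0,"gripper":0.2},{"dx":0.0005,"dy":0,"dz":-0.01,"wx":23,"wy":0,"wz":0,"gripper":0.2},{"dx":0.0005,"dy":0,"dz":-0.01,"wx":23,"wy":0,"wz":0,"gripper":0.2},{"dx":0.0005,"dy":0,"dz":-0.01,"wx":23,"wy":0,"wz":0,"gripper":0.2}]'

```text
clock: 8.9
position: [511.1, -4.4, 23.4]
ee_rot: [0.711, 0.012, -0.703, 0.01]
contact_force: [-0.3, -3.9, 4.3]
gripper_width: 37.2
```

```bash
cat >> h.py <<'E'
F=[658,0.3,6.5]
def infork(p,F=F):
    c,sn=np.cos(np.radians(F[2])),np.sin(np.radians(F[2])); d=np.array(p)[:2]-F[:2]; return np.array([c*d[0]+sn*d[1],-sn*d[0]+c*d[1]])
def st(s,F=F):
    M=R.from_quat(s["ee_rot"]).as_matrix(); yaw=np.degrees(np.arctan2(M[0,1],-M[1,1]))
    c,sn=np.cos(np.radians(F[2])),np.sin(np.radians(F[2])); f=s["contact_force"]
    print("t",round(s["clock"],2),"pos",np.round(s["position"],1),"fork",np.round(infork(s["position"],F),1),"yaw",round(yaw,2),"tilt",np.round(M[:,0],3),"Ff",np.round([c*f[0]+sn*f[1],-sn*f[0]+c*f[1],f[2]],1),"tq",np.round(s["wrist_torque"],2),"w",round(s["gripper_width"],1))
E
sed -i '$d' snap.py; echo 'st(s)'>>snap.py; python3 snap.py w6
```

```text
t 8.9 pos [511.1  -4.4  23.4] fork [-146.5   12. ] yaw 1.71 tilt [ 0.011  0.003 -1.   ] Ff [-0.8 -3.8  4.3] tq [-1.11 -0.09 -0.09] w 37.2
```

View pics/w6.png

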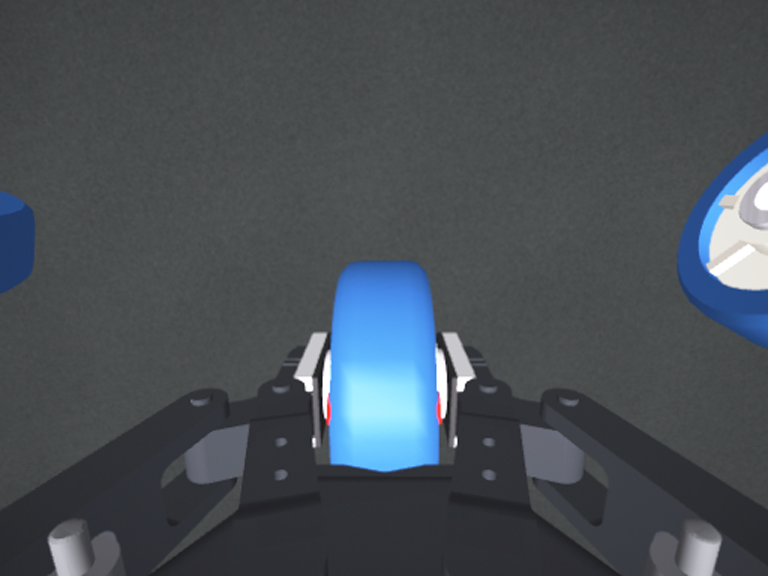

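Request:
arm_command --rows '[{"dx":0.0005,"dy":0,"dz":-0.006,"wx":3,"wy":0,"wz":0,"gripper":0.2},{"dx":0.0005,"dy":0.001,"dz":-0.014,"wx":6,"wy":0,"wz":0,"gripper":0.2},{"dx":0.0005,"dy":0.002,"dz":-0.024,"wx":6,"wy":0,"wz":0,"gripper":0.2},{"dx":0.0005,"dy":0.003,"dz":-0.034,"wx":6,"wy":0,"wz":0,"gripper":0.2},{"dx":0.0005,"dy":0.004,"dz":-0.044,"wx":6,"wy":0,"wz":0,"gripper":0.2},{"dx":0.0005,"dy":0.005,"dz":-0.054,"wx":4,"wy":0,"wz":0,"gripper":0.2},{"dx":0.0005,"dy":0.006,"dz":-0.064,"wx":0,"wy":0,"wz":0,"gripper":0.2},{"dx":0.0005,"dy":0.006,"dz":-0.07,"wx":-4,"wy":0,"wz":0,"gripper":0.2}]'

```text
clock: 9.75
position: [582.7, -7.8, 23.4]
ee_rot: [0.71, 0.037, -0.702, 0.035]
contact_force: [-0.7, 2.7, 3.8]
gripper_width: 37.1
```

```bash
python3 snap.py w7
```

```text
t 9.75 pos [582.7  -7.8  23.4] fork [-75.7   0.5] yaw 5.9 tilt [ 0.012  0.004 -1.   ] Ff [-0.4  2.7  3.8] tq [ 0.75  0.1  -0.02] w 37.1
```

View pics/w7.png

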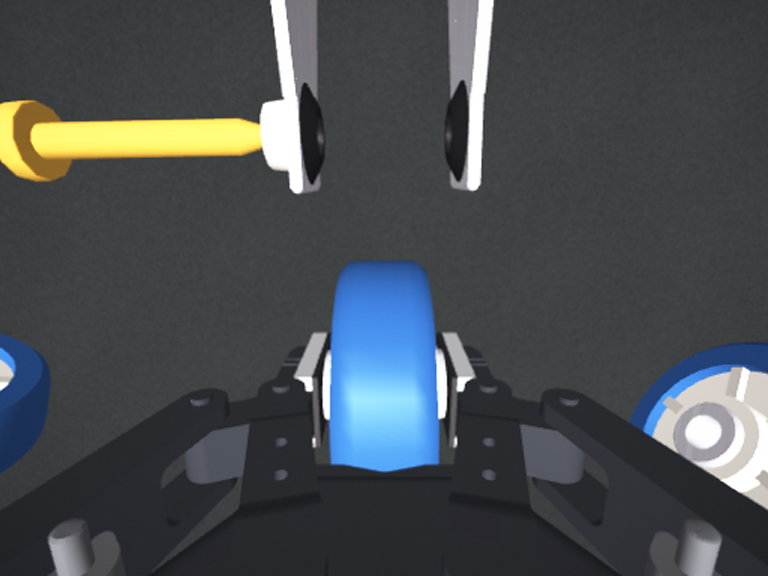

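```bash
python3 - <<'E'
from h import *
g,s=pickle.load(open("w7.pkl","rb"))
cv2.imwrite("pics/w7a.png",cv2.resize(g["img"][0:135,165:345,::-1],None,fx=4.4,fy=4.4,interpolation=cv2.INTER_CUBIC))
cv2.imwrite("pics/w7b.png",cv2.resize(g["img"][55:135,0:200,::-1],None,fx=4,fy=4,interpolation=cv2.INTER_CUBIC))
E
```

```text
(no output)
```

View pics/w7a.png

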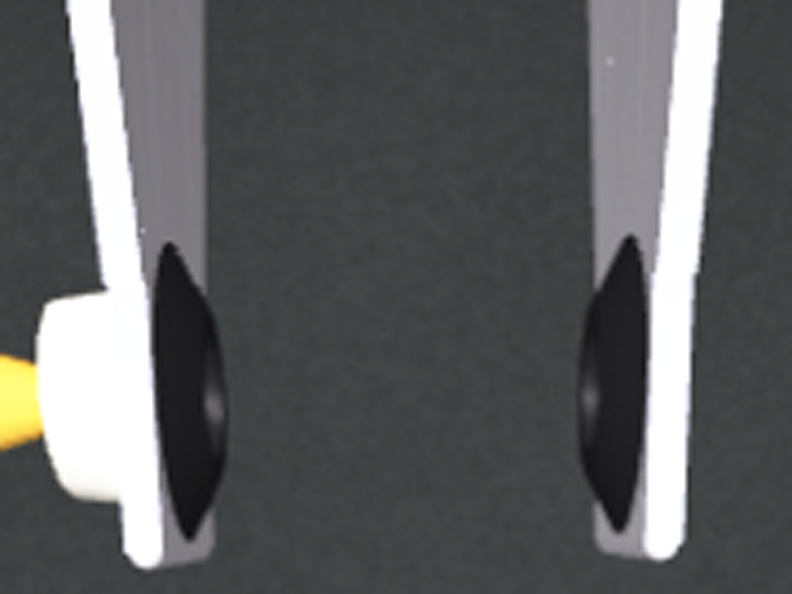

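View pics/w7b.png

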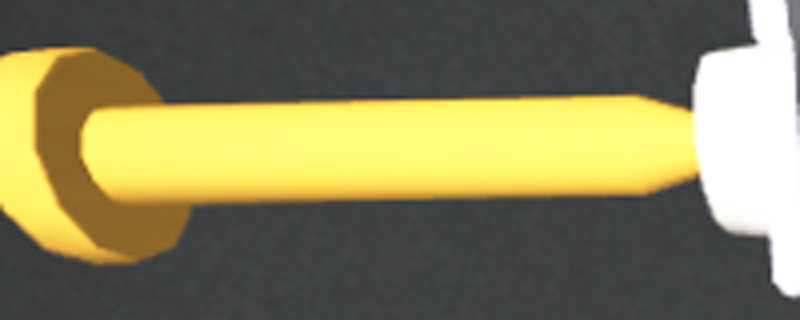

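```bash
cat > fork2.py <<'E'
from h import *
from scipy.optimize import least_squares
g,s=pickle.load(open("w7.pkl","rb"))
f=lambda P:[[165+(x+.5)/4.4-.5,(y+.5)/4.4-.5] for x,y in P]
fb=lambda P:[[(x+.5)/4-.5,55+(y+.5)/4-.5] for x,y in P]
pin=fb([(130,154),(400,149),(640,146)])
LT=f([(90,20),(104,110),(117,200),(127,280)]); RT=f([(700,20),(688,110),(678,200),(673,280)])
LB=f([(205,50),(205,250)]);RB=f([(590,50),(597,250)])
def loc(p,uv,z):
    P=onz(g,uv,z,s)[:,:2]-p[:2]; c,sn=np.cos(p[2]),np.sin(p[2]); return P@np.array([[c,-sn],[sn,c]])
def res(p): return np.r_[loc(p,pin,43+p[3])[:,0],loc(p,LT,58+p[3])[:,1]-22.5,loc(p,RT,58+p[3])[:,1]+22.5,loc(p,LB,28+p[3])[:,1]-21,loc(p,RB,28+p[3])[:,1]+21]
for fz in(0,1):
  r=least_squares(lambda p:res(np.r_[p[:3],p[3]*fz]),[655,0,.14,0]); print(r.x[:2],np.degrees(r.x[2]),r.x[3]*fz,np.round(r.fun,1))
  q=np.r_[r.x[:3],r.x[3]*fz]
  print("leg tips",loc(q,f([(145,568),(663,558)]),43),"washer",loc(q,f([(218,400),(585,397)]),43))
  Fq=[q[0],q[1],np.degrees(q[2])]; print("tcp in fork",infork(s["position"],Fq))
E
python3 fork2.py
```

```text
[6.5839797e+02 6.4244227e-01] 6.593081656958082 0.0 [ 0.1  0.  -0.1  1.6  0.9  0.3 -0.1 -1.4 -0.7 -0.2 -0.  -1.6 -0.7  1.6
  0.4]
leg tips [[-15.80645738  25.44987507]
 [-15.44264518 -25.617256  ]] washer [[ -0.1699764   17.48455249]
 [ -0.32384185 -17.58493726]]
tcp in fork [-76.1700027    0.31959448]
[6.58278488e+02 6.30697718e-01] 6.576706679775983 1.062950811731573 [ 0.   0.  -0.1  1.3  0.7  0.1 -0.4 -1.2 -0.5  0.   0.2 -1.8 -0.8  1.7
  0.6]
leg tips [[-15.69368946  25.4433392 ]
 [-15.31528243 -25.62368581]] washer [[ -0.05493266  17.48248581]
 [ -0.19877534 -17.58704648]]
tcp in fork [-76.05005016   0.2958079 ]
```

Request:
arm_command --rows '[{"dx":0.0005,"dy":0,"dz":-0.006,"wx":-0.3,"wy":0,"wz":0,"gripper":0.2},{"dx":0.0005,"dy":0,"dz":-0.013,"wx":-0.7,"wy":0,"wz":0,"gripper":0.2},{"dx":0.0005,"dy":0,"dz":-0.02,"wx":-0.7,"wy":0,"wz":0,"gripper":0.2},{"dx":0.0005,"dy":0,"dz":-0.027,"wx":-0.7,"wy":0,"wz":0,"gripper":0.2},{"dx":0.0005,"dy":0,"dz":-0.034,"wx":-0.7,"wy":0,"wz":0,"gripper":0.2},{"dx":0.0005,"dy":0,"dz":-0.04,"wx":-0.7,"wy":0,"wz":0,"gripper":0.2},{"dx":0.0005,"dy":0,"dz":-0.044,"wx":-0.7,"wy":0,"wz":0,"gripper":0.2},{"dx":0.0005,"dy":0,"dz":-0.046,"wx":-0.7,"wy":0,"wz":0,"gripper":0.2}]'

```text
clock: 10.6
position: [629.8, -2.6, 23.4]
ee_rot: [0.711, 0.043, -0.701, 0.04]
contact_force: [-1.5, 4.6, 4.8]
gripper_width: 37.1
```

```bash
sed -i 's/^F=.*/F=[658.4,0.65,6.6]/' h.py; python3 snap.py w8
```

```text
t 10.6 pos [629.8  -2.6  23.4] fork [-28.8   0.1] yaw 6.73 tilt [ 0.013  0.004 -1.   ] Ff [-1.   4.7  4.8] tq [ 1.41  0.24 -0.01] w 37.1
```

View pics/w8.png

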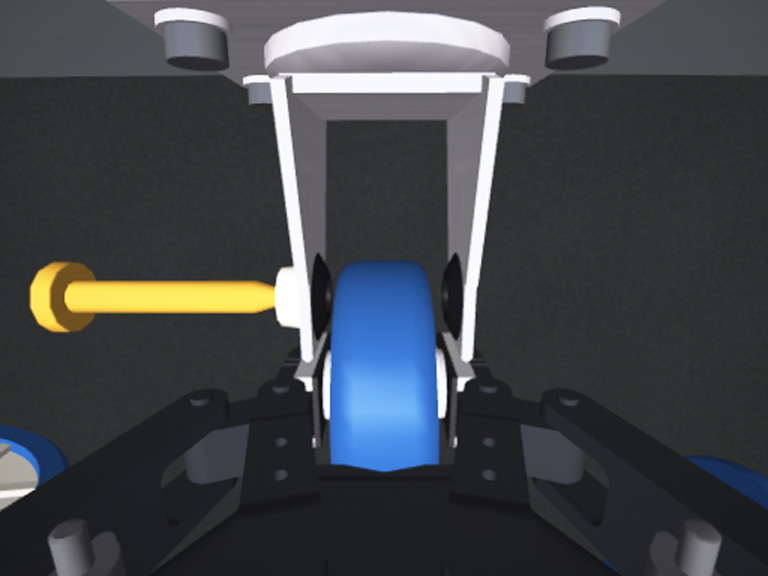

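Request:
arm_command --rows '[{"dx":0,"dy":0,"dz":0,"wx":0,"wy":0,"wz":0,"gripper":-0.1},{"dx":0,"dy":0,"dz":0,"wx":0,"wy":0,"wz":0,"gripper":-0.3},{"dx":0,"dy":0,"dz":0,"wx":0,"wy":0,"wz":0,"gripper":-0.4},{"dx":0,"dy":0,"dz":0,"wx":0,"wy":0,"wz":0,"gripper":-0.4},{"dx":-0.02,"dy":0,"dz":0,"wx":0,"wy":0,"wz":0,"gripper":-0.4},{"dx":-0.05,"dy":0,"dz":0,"wx":0,"wy":0,"wz":0,"gripper":-0.4},{"dx":-0.09,"dy":0,"dz":0,"wx":0,"wy":0,"wz":0,"gripper":-0.4},{"dx":-0.1,"dy":0,"dz":0,"wx":0,"wy":0,"wz":0,"gripper":-0.4}]'

```text
clock: 11.45
position: [631.1, -3.0, 128.4]
ee_rot: [0.714, 0.043, -0.698, 0.041]
contact_force: [-0.0, -0.3, 0.3]
gripper_width: 59.7
```

```bash
python3 snap.py w9; cat >> h.py <<'E'
def fpose(fx,fy,z,pitch,F=F):
    c,sn=np.cos(np.radians(F[2])),np.sin(np.radians(F[2])); return [F[0]+c*fx-sn*fy,F[1]+sn*fx+c*fy,z],down(F[2]+180,pitch)
def wheelgrip(xc,r,th,fy=0,zc=43):
    t=np.radians(th); return fpose(xc-r*np.sin(t),fy,zc+r*np.cos(t),th)
E
python3 - <<'E'
from h import *
from bench import arm
s=arm.read_state()
print(rel(s,*wheelgrip(-28.8,75,41)),rel(s,*wheelgrip(-28.8,18,41)))
E
```

```text
t 11.45 pos [631.1  -3.  128.4] fork [-27.6  -0.5] yaw 6.78 tilt [ 0.022  0.004 -1.   ] Ff [-0.1 -0.3  0.3] tq [-0.01 -0.04  0.  ] w 59.7
(array([ 0.0275, -0.0005,  0.0508]), array([ 0.11, 39.74,  0.18])) (array([ 0.0714, -0.0003,  0.0144]), array([ 0.11, 39.74,  0.18]))
```

View pics/w9.png

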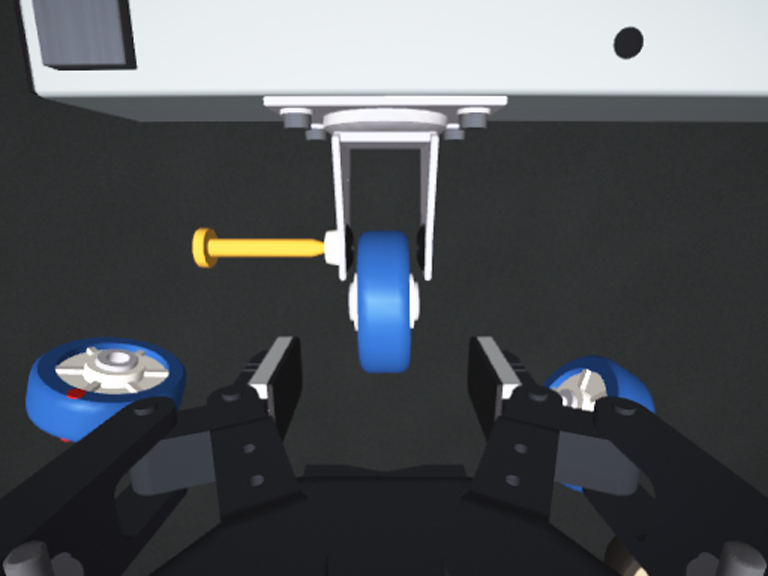

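```bash
python3 - <<'E'
from h import *
g,s=pickle.load(open("w9.pkl","rb"))
for uv,z in (([256,199.7],43),([256,201.5],43),([223,165],43),([146,165],43)): print(infork(onz(g,[uv],z,s)[0]))
print(proj(g,[[*fpose(-28.8,0,43,0)[0]],[*fpose(0,0,43,0)[0]]],s)*1.5)
E
```

```text
[-29.72406992   0.2475599 ]
[-31.32373101   0.24235325]
[ 0.05631642 27.70963994]
[-0.14095079 91.78573769]
[[384.44045378 297.98804621]
 [384.62301505 247.77658032]]
```

Request:
arm_command --rows '[{"dx":0.004,"dy":0,"dz":0.01,"wx":0,"wy":7,"wz":0,"gripper":-0.4},{"dx":0.009,"dy":0,"dz":0.021,"wx":0,"wy":15,"wz":0,"gripper":-0.4},{"dx":0.015,"dy":0,"dz":0.032,"wx":0,"wy":23,"wz":0,"gripper":-0.4},{"dx":0.021,"dy":0,"dz":0.042,"wx":0,"wy":31,"wz":0,"gripper":-0.4},{"dx":0.027,"dy":-0.0005,"dz":0.052,"wx":0,"wy":39,"wz":0,"gripper":-0.4},{"dx":0.028,"dy":-0.0005,"dz":0.052,"wx":0,"wy":40.5,"wz":0,"gripper":-0.4},{"dx":0.028,"dy":-0.0005,"dz":0.052,"wx":0,"wy":40.5,"wz":0,"gripper":-0.4},{"dx":0.028,"dy":-0.0005,"dz":0.052,"wx":0,"wy":40.5,"wz":0,"gripper":-0.4}]'

```text
clock: 12.3
position: [565.3, -46.9, 86.2]
ee_rot: [0.884, 0.087, -0.459, 0.005]
contact_force: [-0.5, -1.3, -0.8]
gripper_width: 59.7
```

```bash
python3 snap.py w10; python3 - <<'E'
from h import *
from bench import arm
s=arm.read_state()
print(rel(s,*wheelgrip(-29.3,18,42)),np.round(s["joints"],2))
E
```

```text
t 12.3 pos [565.3 -46.9  86.2] fork [-98.  -36.5] yaw 9.16 tilt [ 0.564  0.149 -0.812] Ff [-0.7 -1.2 -0.8] tq [-0.43  1.28 -0.08] w 59.7
(array([ 0.0595, -0.0313, -0.032 ]), array([-0.85,  6.78,  4.8 ])) [ 0.1   0.3  -0.52 -0.63 -0.16  2.2 ]
```

View pics/w10.png

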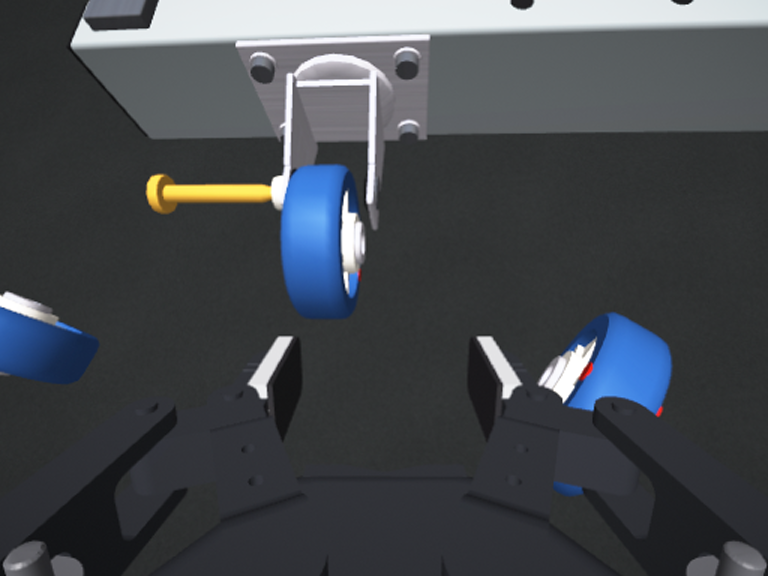

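```bash
python3 - <<'E'
from h import *
for n in("w2","w7","w8","w9"): g,s=pickle.load(open(n+".pkl","rb")); print(n,np.round(s["joints"],3))
from bench import arm
s=arm.read_state()
print(rel(s,*wheelgrip(-29.3,75,14)))
E
```

```text
w2 [ 3.220e-01  2.610e-01 -2.000e-01 -1.000e-03 -1.108e+00  1.381e+00]
w7 [ 2.64e-01  5.36e-01 -3.45e-01 -1.00e-03 -6.78e-01  1.41e+00]
w8 [ 2.520e-01  5.940e-01 -2.220e-01 -1.000e-03 -7.400e-01  1.436e+00]
w9 [ 0.252  0.47  -0.131  0.002 -0.948  1.436]
(array([ 0.0077, -0.036 , -0.0612]), array([  0.33, -21.2 ,   4.89]))
```

```bash
python3 - <<'E'
from h import *
from bench import arm
s=arm.read_state()
print(rel(s,*wheelgrip(-29.3,80,15)))
E
```

```text
(array([ 0.0026, -0.0365, -0.0617]), array([  0.29, -20.2 ,   4.89]))
```

Request:
arm_command --rows '[{"dx":-0.02,"dy":0,"dz":0,"wx":0,"wy":0,"wz":0,"gripper":-0.4},{"dx":-0.03,"dy":-0.005,"dz":-0.01,"wx":0,"wy":-4,"wz":1,"gripper":-0.4},{"dx":-0.03,"dy":-0.015,"dz":-0.02,"wx":0,"wy":-8,"wz":2,"gripper":-0.4},{"dx":-0.03,"dy":-0.025,"dz":-0.035,"wx":0,"wy":-13,"wz":3,"gripper":-0.4},{"dx":-0.02,"dy":-0.036,"dz":-0.05,"wx":0.3,"wy":-17,"wz":4.9,"gripper":-0.4},{"dx":-0.01,"dy":-0.0365,"dz":-0.0617,"wx":0.3,"wy":-20.2,"wz":4.9,"gripper":-0.4},{"dx":0.0026,"dy":-0.0365,"dz":-0.0617,"wx":0.3,"wy":-20.2,"wz":4.9,"gripper":-0.4},{"dx":0.0026,"dy":-0.0365,"dz":-0.0617,"wx":0.3,"wy":-20.2,"wz":4.9,"gripper":-0.4}]'

```text
clock: 13.15
position: [607.5, -5.3, 117.1]
ee_rot: [0.791, 0.045, -0.61, 0.035]
contact_force: [-0.8, -0.6, 0.0]
gripper_width: 60.0
```

```bash
python3 snap.py w11; python3 - <<'E'
from h import *
from bench import arm
s=arm.read_state()
print(rel(s,*wheelgrip(-29.3,18,15)),np.round(s["joints"],2))
E
```

```text
t 13.15 pos [607.5  -5.3 117.1] fork [-51.2  -0.1] yaw 6.51 tilt [ 0.253  0.028 -0.967] Ff [-0.9 -0.5  0. ] tq [-0.08  0.66 -0.03] w 60.0
(array([ 0.0599, -0.0005, -0.0031]), array([-0.09,  0.28, -0.08])) [ 0.28  0.35 -0.42  0.08 -0.55  1.34]
```

View pics/w11.png

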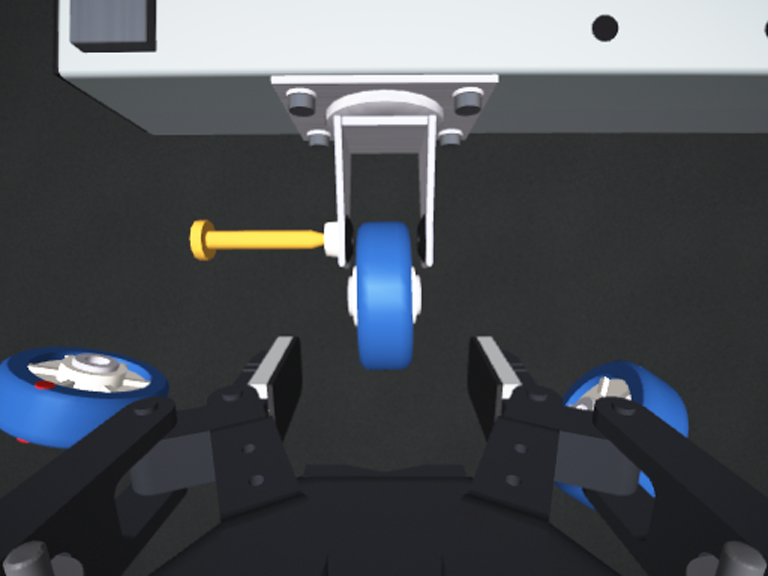

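Request:
arm_command --rows '[{"dx":0.02,"dy":0,"dz":-0.001,"wx":0,"wy":0.3,"wz":0,"gripper":-0.4},{"dx":0.04,"dy":-0.0005,"dz":-0.002,"wx":0,"wy":0.3,"wz":0,"gripper":-0.2},{"dx":0.055,"dy":-0.0005,"dz":-0.003,"wx":0,"wy":0.3,"wz":0,"gripper":0},{"dx":0.06,"dy":-0.0005,"dz":-0.003,"wx":0,"wy":0.3,"wz":0,"gripper":0.2},{"dx":0.06,"dy":-0.0005,"dz":-0.003,"wx":0,"wy":0.3,"wz":0,"gripper":0.28},{"dx":0.06,"dy":-0.0005,"dz":-0.003,"wx":0,"wy":0.3,"wz":0,"gripper":0.28},{"dx":0.06,"dy":-0.0005,"dz":-0.003,"wx":0,"wy":0.3,"wz":0,"gripper":0.28},{"dx":0.06,"dy":-0.0005,"dz":-0.003,"wx":0,"wy":0.3,"wz":0,"gripper":0.28}]'

```text
clock: 14.0
position: [624.9, -3.2, 61.2]
ee_rot: [0.793, 0.045, -0.607, 0.035]
contact_force: [0.2, 0.2, 0.1]
gripper_width: 30.5
```

```bash
python3 snap.py w12; python3 - <<'E'
from h import *
from bench import arm
s=arm.read_state()
print(rel(s,*wheelgrip(-29.3,18,15)),rel(s,*wheelgrip(-14.9,18,-5.6)))
E
```

```text
t 14.0 pos [624.9  -3.2  61.2] fork [-33.7   0. ] yaw 6.5 tilt [ 0.259  0.029 -0.965] Ff [0.2 0.2 0.1] tq [-0.03  0.54  0.03] w 30.5
(array([0.0006, 0.    , 0.0004]), array([-0.09, -0.09, -0.06])) (array([ 0.0055, -0.    , -0.0199]), array([ -0.1 , -20.69,  -0.05]))
```

View pics/w12.png

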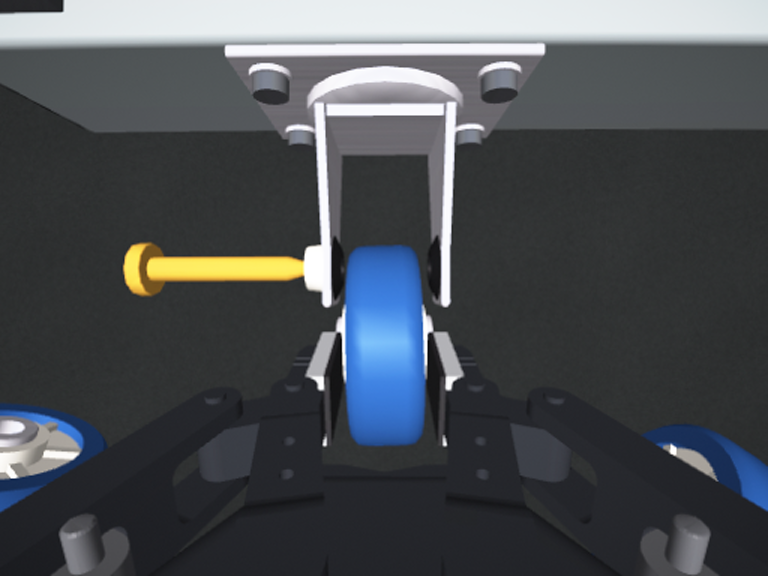

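Request:
arm_command --rows '[{"dx":0,"dy":0,"dz":0,"wx":0,"wy":0,"wz":0,"gripper":0.38},{"dx":0,"dy":0,"dz":0,"wx":0,"wy":0,"wz":0,"gripper":0.45},{"dx":0,"dy":0,"dz":0,"wx":0,"wy":0,"wz":0,"gripper":0.5},{"dx":0,"dy":0,"dz":0,"wx":0,"wy":0,"wz":0,"gripper":0.5},{"dx":0,"dy":0,"dz":0,"wx":0,"wy":0,"wz":0,"gripper":0.5},{"dx":0,"dy":0,"dz":0,"wx":0,"wy":0,"wz":0,"gripper":0.5},{"dx":0,"dy":0,"dz":0,"wx":0,"wy":0,"wz":0,"gripper":0.5},{"dx":0,"dy":0,"dz":0,"wx":0,"wy":0,"wz":0,"gripper":0.5}]'

```text
clock: 14.85
position: [625.1, -3.2, 61.7]
ee_rot: [0.793, 0.045, -0.607, 0.035]
contact_force: [-2.2, 0.2, 5.2]
gripper_width: 24.9
```

```bash
cat > roll.py <<'E'
import sys
from h import *
from bench import arm
s=arm.read_state(); st(s)
# current tilt -> wheel centre implied
M=R.from_quat(s["ee_rot"]).as_matrix(); th0=np.degrees(np.arcsin(np.hypot(M[0,0],M[1,0])*np.sign(M[0,0])))
p=infork(s["position"]); r=float(sys.argv[1]); xc=p[0]+r*np.sin(np.radians(th0)); print("th0",th0,"xc",xc,"zc",s["position"][2]-r*np.cos(np.radians(th0)))
D=float(sys.argv[2]); zc=s["position"][2]-r*np.cos(np.radians(th0))
for k in range(1,9):
    a=k/8; d,w=rel(s,*wheelgrip(xc+a*D,r,th0-np.degrees(a*D/40),p[1],zc)); print(d,w)
E
python3 roll.py 18 14.4
```

```text
t 14.85 pos [625.1  -3.2  61.7] fork [-33.6   0. ] yaw 6.51 tilt [ 0.259  0.029 -0.965] Ff [-2.2  0.4  5.2] tq [-0.05  0.92 -0.01] w 24.9
th0 15.133702526811806 xc -28.852854964405388 zc 44.28096718976272
[ 0.0005 -0.     -0.0025] [-0.08 -2.58 -0.07]
[ 0.001  -0.     -0.0051] [-0.08 -5.16 -0.06]
[ 0.0016 -0.     -0.0076] [-0.08 -7.73 -0.06]
[ 0.0022 -0.     -0.0102] [ -0.08 -10.31  -0.06]
[ 0.0028 -0.     -0.0127] [ -0.09 -12.89  -0.06]
[ 0.0035 -0.     -0.0152] [ -0.09 -15.47  -0.06]
[ 0.0042 -0.     -0.0177] [ -0.09 -18.05  -0.05]
[ 0.0049 -0.     -0.0202] [ -0.09 -20.63  -0.05]
```

Request:
arm_command --rows '[{"dx":0.0005,"dy":0,"dz":-0.0025,"wx":0,"wy":-2.6,"wz":0,"gripper":0.5},{"dx":0.001,"dy":0,"dz":-0.005,"wx":0,"wy":-5.2,"wz":0,"gripper":0.5},{"dx":0.0016,"dy":0,"dz":-0.0076,"wx":0,"wy":-7.7,"wz":0,"gripper":0.5},{"dx":0.0022,"dy":0,"dz":-0.0102,"wx":0,"wy":-10.3,"wz":0,"gripper":0.5},{"dx":0.0028,"dy":0,"dz":-0.0127,"wx":0,"wy":-12.9,"wz":0,"gripper":0.5},{"dx":0.0035,"dy":0,"dz":-0.0152,"wx":0,"wy":-15.5,"wz":0,"gripper":0.5},{"dx":0.0042,"dy":0,"dz":-0.0177,"wx":0,"wy":-18,"wz":0,"gripper":0.5},{"dx":0.0049,"dy":0,"dz":-0.0202,"wx":0,"wy":-20.6,"wz":0,"gripper":0.5}]'

```text
clock: 15.65
position: [644.8, -1.0, 61.4]
ee_rot: [-0.67, -0.038, 0.74, -0.042]
contact_force: [-1.4, -1.1, -0.7]
gripper_width: 25.0
```

```bash
python3 snap.py w13; python3 roll.py 18.5 14.4
```

```text
t 15.65 pos [644.8  -1.   61.4] fork [-13.7  -0.1] yaw 6.49 tilt [-0.099 -0.012 -0.995] Ff [-1.6 -1.  -0.7] tq [-0.2   0.24  0.08] w 25.0
t 15.7 pos [645.8  -1.   61.3] fork [-12.7  -0.2] yaw 6.51 tilt [-0.101 -0.013 -0.995] Ff [-2.2 -0.3  6.2] tq [-0.    1.28 -0.05] w 24.5
th0 -5.821154622478389 xc -14.572449032484908 zc 42.874413420587615
[-0.0002 -0.     -0.0026] [-0.1  -2.58 -0.07]
[-0.0003 -0.     -0.0052] [-0.1  -5.16 -0.07]
[-0.0004 -0.     -0.0079] [-0.1  -7.74 -0.07]
[-0.0004 -0.     -0.0105] [ -0.1  -10.31  -0.06]
[-0.0004 -0.     -0.0131] [ -0.11 -12.89  -0.06]
[-0.0004 -0.     -0.0157] [ -0.11 -15.47  -0.06]
[-0.0004 -0.     -0.0183] [ -0.11 -18.05  -0.06]
[-0.0003 -0.     -0.0208] [ -0.11 -20.63  -0.06]
```

View pics/w13.png

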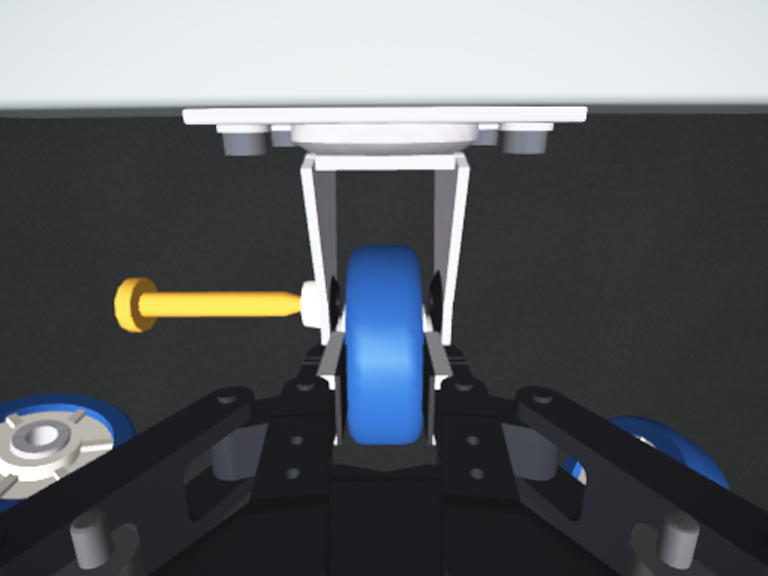

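```bash
python3 - <<'E'
from h import *
from bench import arm
s=arm.read_state()
for r,t in((24,-6),(24,-1),(24,5),(20,13),(18.5,13)): print(rel(s,*wheelgrip(-14.6,r,t)))
E
```

```text
(array([-0.0056, -0.0002, -0.    ]), array([-0.1 , -0.18, -0.07]))
(array([-0.0055, -0.0002,  0.0021]), array([-0.09,  4.82, -0.08]))
(array([-0.0052, -0.0002,  0.0045]), array([-0.09, 10.82, -0.08]))
(array([-0.0006, -0.0002,  0.0065]), array([-0.08, 18.82, -0.09]))
(array([ 0.0009, -0.0002,  0.006 ]), array([-0.08, 18.82, -0.09]))
```

Request:
arm_command --rows '[{"dx":0,"dy":0,"dz":0,"wx":0,"wy":0,"wz":0,"gripper":0.2},{"dx":0,"dy":0,"dz":0,"wx":0,"wy":0,"wz":0,"gripper":0},{"dx":0,"dy":0,"dz":0,"wx":0,"wy":0,"wz":0,"gripper":0},{"dx":-0.0055,"dy":0,"dz":0.0005,"wx":0,"wy":1,"wz":0,"gripper":0},{"dx":-0.0055,"dy":0,"dz":0.002,"wx":0,"wy":5,"wz":0,"gripper":0},{"dx":-0.005,"dy":0,"dz":0.0045,"wx":0,"wy":11,"wz":0,"gripper":0},{"dx":-0.0006,"dy":0,"dz":0.0065,"wx":0,"wy":18.8,"wz":0,"gripper":0},{"dx":0.0005,"dy":0,"dz":0.006,"wx":0,"wy":18.8,"wz":0,"gripper":0.1}]'

```text
clock: 16.5
position: [632.0, -3.3, 59.2]
ee_rot: [0.779, 0.043, -0.625, 0.036]
contact_force: [-0.6, 0.0, -0.9]
gripper_width: 38.5
```

```bash
python3 snap.py w14;python3 - <<'E'
from h import *
from bench import arm
s=arm.read_state()
print(rel(s,*wheelgrip(-14.6,18.5,13)))
E
```

```text
t 16.5 pos [632.   -3.3  59.2] fork [-26.7  -0.9] yaw 6.45 tilt [ 0.216  0.023 -0.976] Ff [-0.6  0.1 -0.9] tq [-0.11  0.59  0.03] w 38.5
(array([ 0.0006, -0.0006, -0.0043]), array([-0.06,  0.27, -0.12]))
```

View pics/w14.png

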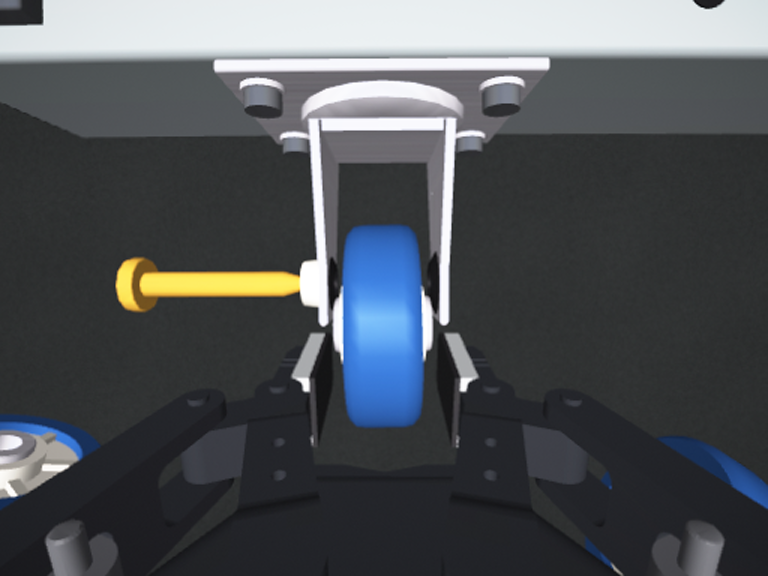

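```bash
python3 - <<'E'
from h import *
from bench import arm
g,s0=pickle.load(open("w14.pkl","rb"))
s=arm.read_state(); st(s); print(rel(s,*wheelgrip(-14.6,18.5,13)))
for S in(s0,s): print(proj(g,[fpose(x,0,43,0)[0] for x in(-14.6,0)]+[fpose(0,96,43,0)[0]],S)*1.5)
E
```

```text
t 16.55 pos [635.5  -2.6  60.6] fork [-23.1  -0.6] yaw 6.51 tilt [ 0.219  0.023 -0.975] Ff [ 0.1  0.1 -0.2] tq [-0.09  0.42  0.01] w 38.3
(array([ 0.0006, -0.0006, -0.0043]), array([-0.06,  0.27, -0.12]))
[[383.04366066 319.01993209]
 [382.95353698 283.17681828]
 [147.11845252 283.75071272]]
[[383.77023733 327.38532077]
 [383.72153706 291.90435646]
 [150.07717351 292.19774007]]
```

```bash
cat > wx.py <<'E'
import sys
from h import *
from scipy.optimize import brentq
def ext(g,s,xc,fy=0):
    a=np.linspace(0,2*np.pi,181);P=[]
    for y,r in((0,40),(10,40),(-10,40)):
        P+= [fpose(xc+r*np.cos(t),fy+y,43+r*np.sin(t),0)[0] for t in a]
    uv=proj(g,np.array(P),s)[:181]; return uv[:,1].min(),uv[:,1].max()
for n in sys.argv[1:]:
    g,s=pickle.load(open(n+".pkl","rb"))
    h=cv2.cvtColor(g["img"],cv2.COLOR_RGB2HSV); m=cv2.inRange(h,(95,70,50),(125,255,255))
    col=m[:,250:262].mean(1)>127; rows=np.nonzero(col)[0]; rows=rows[(rows>60)&(rows<300)]
    t,b=rows.min()-.5,rows.max()+.5
    ft=brentq(lambda x:ext(g,s,x)[0]-t,-80,40); 
    try: fb=brentq(lambda x:ext(g,s,x)[1]-b,-80,40)
    except Exception as e: fb=None
    # pin axis check: yellow shaft
    ym=cv2.inRange(h,(20,120,120),(35,255,255)); ys,xs=np.nonzero(ym[:,120:190]); c=[xs.mean()+120,ys.mean()] if len(xs) else None
    print(n,"rows",t,b,"xc from top edge",round(ft,2),"bottom",fb, "pin x",infork(onz(g,[c],43,s)[0]) if c else None)
E
python3 wx.py w9 w11 w12 w14 w13
```

```text
w9 rows 152.5 248.5 xc from top edge -29.74 bottom -30.601789138240182 pin x [ 0.10854075 82.97820248]
w11 rows 146.5 246.5 xc from top edge -29.84 bottom -30.542220420019305 pin x [ 0.53366935 82.35788266]
w12 rows 162.5 297.5 xc from top edge -30.17 bottom -30.816320891298282 pin x [ 0.21427554 63.48875808]
w14 rows 148.5 285.5 xc from top edge -15.83 bottom -16.845310835849308 pin x [2.21765708e-02 6.14246091e+01]
w13 rows 162.5 296.5 xc from top edge -16.89 bottom -17.19892222310629 pin x [-0.30193168 61.64075315]
```

```bash
python3 - <<'E'
from h import *
from bench import arm
s=arm.read_state(); print(rel(s,*wheelgrip(-16.2,18.7,13)))
E
```

```text
(array([ 0.    , -0.0006, -0.0028]), array([-0.06,  0.27, -0.12]))
```

Request:
arm_command --rows '[{"dx":0,"dy":-0.0006,"dz":-0.0028,"wx":0,"wy":0.3,"wz":0,"gripper":0.2},{"dx":0,"dy":-0.0006,"dz":-0.0028,"wx":0,"wy":0.3,"wz":0,"gripper":0.3},{"dx":0,"dy":-0.0006,"dz":-0.0028,"wx":0,"wy":0.3,"wz":0,"gripper":0.36},{"dx":0,"dy":-0.0006,"dz":-0.0028,"wx":0,"wy":0.3,"wz":0,"gripper":0.42},{"dx":0,"dy":-0.0006,"dz":-0.0028,"wx":0,"wy":0.3,"wz":0,"gripper":0.5},{"dx":0,"dy":-0.0006,"dz":-0.0028,"wx":0,"wy":0.3,"wz":0,"gripper":0.5},{"dx":0,"dy":-0.0006,"dz":-0.0028,"wx":0,"wy":0.3,"wz":0,"gripper":0.5},{"dx":0,"dy":-0.0006,"dz":-0.0028,"wx":0,"wy":0.3,"wz":0,"gripper":0.5}]'

```text
clock: 17.35
position: [639.5, -1.5, 62.2]
ee_rot: [0.783, 0.044, -0.62, 0.036]
contact_force: [1.6, -0.8, 5.1]
gripper_width: 24.7
```

```bash
python3 snap.py w15; python3 wx.py w15; python3 roll.py 18.7 16
```

```text
t 17.35 pos [639.5  -1.5  62.2] fork [-19.    0.1] yaw 6.54 tilt [ 0.227  0.024 -0.974] Ff [ 1.5 -1.   5.1] tq [-0.27 -0.44 -0.09] w 24.7
w15 rows 162.5 296.5 xc from top edge -16.06 bottom -16.567332479807906 pin x [6.13437126e-02 6.34892043e+01]
t 17.4 pos [639.5  -1.5  62.2] fork [-19.    0.1] yaw 6.54 tilt [ 0.227  0.024 -0.974] Ff [ 1.7 -1.3  5.4] tq [-0.32 -0.49 -0.05] w 24.8
th0 13.21115810937788 xc -14.765298848698448 zc 44.009473938621724
[ 0.0005 -0.     -0.0029] [-0.04 -2.86 -0.11]
[ 0.001  -0.     -0.0058] [-0.04 -5.73 -0.11]
[ 0.0016 -0.     -0.0086] [-0.05 -8.59 -0.11]
[ 0.0022 -0.     -0.0115] [ -0.05 -11.46  -0.1 ]
[ 0.0029 -0.     -0.0144] [ -0.05 -14.32  -0.1 ]
[ 0.0036 -0.     -0.0172] [ -0.05 -17.19  -0.1 ]
[ 0.0043 -0.     -0.02  ] [ -0.06 -20.05  -0.1 ]
[ 0.0051 -0.     -0.0229] [ -0.06 -22.92  -0.1 ]
```

Request:
arm_command --rows '[{"dx":0.0003,"dy":0,"dz":-0.0014,"wx":0,"wy":-1.4,"wz":0,"gripper":0.5},{"dx":0.0005,"dy":0,"dz":-0.0029,"wx":0,"wy":-2.9,"wz":0,"gripper":0.5},{"dx":0.0008,"dy":0,"dz":-0.0043,"wx":0,"wy":-4.3,"wz":0,"gripper":0.5},{"dx":0.001,"dy":0,"dz":-0.0058,"wx":0,"wy":-5.7,"wz":0,"gripper":0.5},{"dx":0.0013,"dy":0,"dz":-0.0072,"wx":0,"wy":-7.2,"wz":0,"gripper":0.5},{"dx":0.0016,"dy":0,"dz":-0.0086,"wx":0,"wy":-8.6,"wz":0,"gripper":0.5},{"dx":0.0019,"dy":0,"dz":-0.01,"wx":0,"wy":-10,"wz":0,"gripper":0.5},{"dx":0.0022,"dy":0,"dz":-0.0115,"wx":0,"wy":-11.5,"wz":0,"gripper":0.5}]'

```text
clock: 18.2
position: [650.5, -0.2, 62.2]
ee_rot: [0.716, 0.04, -0.696, 0.04]
contact_force: [0.8, -0.1, 2.4]
gripper_width: 25.0
```

```bash
python3 snap.py w16; python3 wx.py w16; python3 roll.py 18.7 8
```

```text
t 18.2 pos [ 6.505e+02 -2.000e-01  6.220e+01] fork [-7.9  0. ] yaw 6.53 tilt [ 0.027  0.001 -1.   ] Ff [ 0.8 -0.2  2.4] tq [-0.19 -0.26 -0.01] w 25.0
w16 rows 162.5 296.5 xc from top edge -8.82 bottom -9.340457285463314 pin x [-0.10137035 63.24674703]
t 18.25 pos [ 6.51e+02 -2.00e-01  6.21e+01] fork [-7.4  0. ] yaw 6.54 tilt [ 0.026  0.001 -1.   ] Ff [-0.4  0.4  6.4] tq [-0.02  0.4  -0.07] w 24.8
th0 1.4952458818352454 xc -6.955991359405689 zc 43.418966204227544
[ 0.     -0.     -0.0015] [-0.06 -1.43 -0.12]
[ 0.0001 -0.     -0.0029] [-0.06 -2.86 -0.12]
[ 0.0001 -0.     -0.0044] [-0.06 -4.29 -0.11]
[ 0.0002 -0.     -0.0059] [-0.06 -5.73 -0.11]
[ 0.0003 -0.     -0.0073] [-0.06 -7.16 -0.11]
[ 0.0004 -0.     -0.0088] [-0.06 -8.59 -0.11]
[ 0.0005 -0.     -0.0103] [ -0.07 -10.02  -0.11]
[ 0.0006 -0.     -0.0117] [ -0.07 -11.45  -0.11]
```

View pics/w16.png

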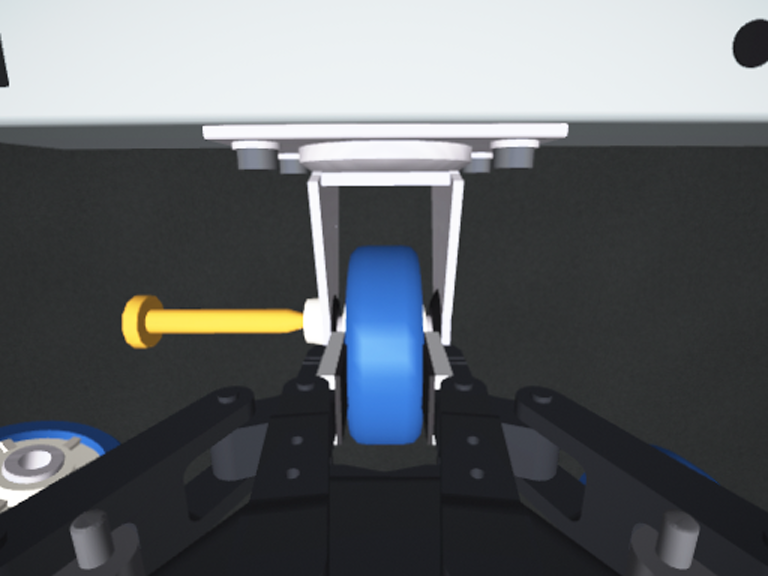

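Request:
arm_command --rows '[{"dx":0,"dy":0,"dz":-0.0015,"wx":0,"wy":-1.5,"wz":0,"gripper":0.5},{"dx":0.0001,"dy":0,"dz":-0.0031,"wx":0,"wy":-3,"wz":0,"gripper":0.5},{"dx":0.0001,"dy":0,"dz":-0.0047,"wx":0,"wy":-4.6,"wz":0,"gripper":0.5},{"dx":0.0002,"dy":0,"dz":-0.0063,"wx":0,"wy":-6.1,"wz":0,"gripper":0.5},{"dx":0.0003,"dy":0,"dz":-0.0078,"wx":0,"wy":-7.6,"wz":0,"gripper":0.5},{"dx":0.0004,"dy":0,"dz":-0.0094,"wx":0,"wy":-9.1,"wz":0,"gripper":0.5},{"dx":0.0006,"dy":0,"dz":-0.011,"wx":0,"wy":-10.6,"wz":0,"gripper":0.5},{"dx":0.0007,"dy":0,"dz":-0.0124,"wx":0,"wy":-12.1,"wz":0,"gripper":0.5}]'

```text
clock: 19.05
position: [662.7, 1.2, 61.3]
ee_rot: [-0.637, -0.036, 0.769, -0.045]
contact_force: [0.8, -0.8, 1.8]
gripper_width: 24.9
```

```bash
python3 snap.py w17; python3 snap.py w18; python3 wx.py w17 w18; python3 roll.py 18.7 2
```

```text
t 19.05 pos [662.7   1.2  61.3] fork [4.4 0. ] yaw 6.54 tilt [-0.185 -0.023 -0.982] Ff [ 0.7 -0.9  1.8] tq [-0.18 -0.66  0.07] w 24.9
t 19.1 pos [663.1   1.2  61.2] fork [4.8 0. ] yaw 6.56 tilt [-0.186 -0.024 -0.982] Ff [0.  0.2 6.8] tq [ 0.11  0.13 -0.02] w 24.9
w17 rows 162.5 296.5 xc from top edge -0.5 bottom -1.0308118241490698 pin x [-0.74268222 63.800134  ]
w18 rows 163.5 296.5 xc from top edge -0.77 bottom -0.6284270130059721 pin x [-1.05130938 63.86300795]
t 19.15 pos [663.    1.2  61.2] fork [ 4.7 -0. ] yaw 6.54 tilt [-0.185 -0.023 -0.983] Ff [ 1.2 -0.7  3.8] tq [-0.08 -0.34  0.02] w 25.1
th0 -10.731768080563556 xc 1.1857274492826368 zc 42.85976647863968
[-0.     -0.     -0.0004] [-0.08 -0.36 -0.12]
[-0.0001 -0.     -0.0007] [-0.08 -0.72 -0.12]
[-0.0001 -0.     -0.0011] [-0.08 -1.08 -0.12]
[-0.0002 -0.     -0.0014] [-0.08 -1.43 -0.12]
[-0.0002 -0.     -0.0018] [-0.08 -1.79 -0.12]
[-0.0003 -0.     -0.0022] [-0.08 -2.15 -0.12]
[-0.0003 -0.     -0.0025] [-0.08 -2.51 -0.12]
[-0.0003 -0.     -0.0029] [-0.08 -2.87 -0.12]
```

View pics/w18.png

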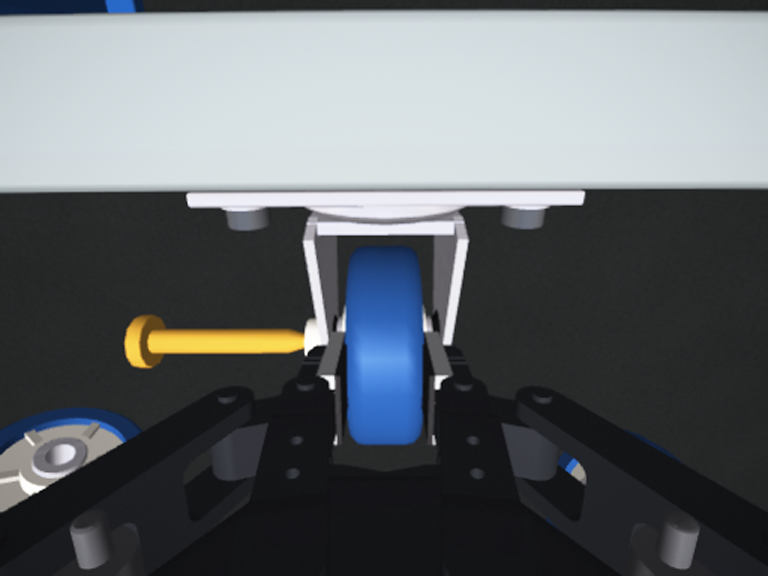

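Request:
arm_command --rows '[{"dx":0,"dy":0,"dz":0,"wx":0,"wy":0,"wz":0,"gripper":0.3},{"dx":0,"dy":0,"dz":0,"wx":0,"wy":0,"wz":0,"gripper":0.1},{"dx":0,"dy":0,"dz":0,"wx":0,"wy":0,"wz":0,"gripper":0},{"dx":0,"dy":0,"dz":0,"wx":0,"wy":0,"wz":0,"gripper":0},{"dx":-0.015,"dy":0,"dz":0,"wx":0,"wy":0,"wz":0,"gripper":0},{"dx":-0.04,"dy":0,"dz":0.005,"wx":0,"wy":4,"wz":0,"gripper":0},{"dx":-0.07,"dy":0,"dz":0.02,"wx":0,"wy":10,"wz":0,"gripper":0},{"dx":-0.09,"dy":0,"dz":0.03,"wx":0,"wy":10.7,"wz":0,"gripper":0}]'

```text
clock: 19.95
position: [648.7, -0.4, 157.6]
ee_rot: [0.707, 0.04, -0.705, 0.041]
contact_force: [1.3, 0.7, 0.3]
gripper_width: 42.7
```

```bash
python3 snap.py w19; python3 snap.py w20; python3 wx.py w20
```

```text
t 19.95 pos [ 6.487e+02 -4.000e-01  1.576e+02] fork [-9.8  0.1] yaw 6.55 tilt [ 0.003 -0.002 -1.   ] Ff [1.3 0.5 0.3] tq [-0.04 -0.08 -0.02] w 42.7
t 20.0 pos [ 6.502e+02 -3.000e-01  1.619e+02] fork [-8.2 -0. ] yaw 6.59 tilt [ 0.008 -0.002 -1.   ] Ff [-0.4 -0.3  2.3] tq [-0.01  0.08 -0.04] w 42.7
w20 rows 135.5 221.5 xc from top edge 0.25 bottom -1.45511853792022 pin x [7.27439477e-02 8.71256736e+01]
```

View pics/w20.png

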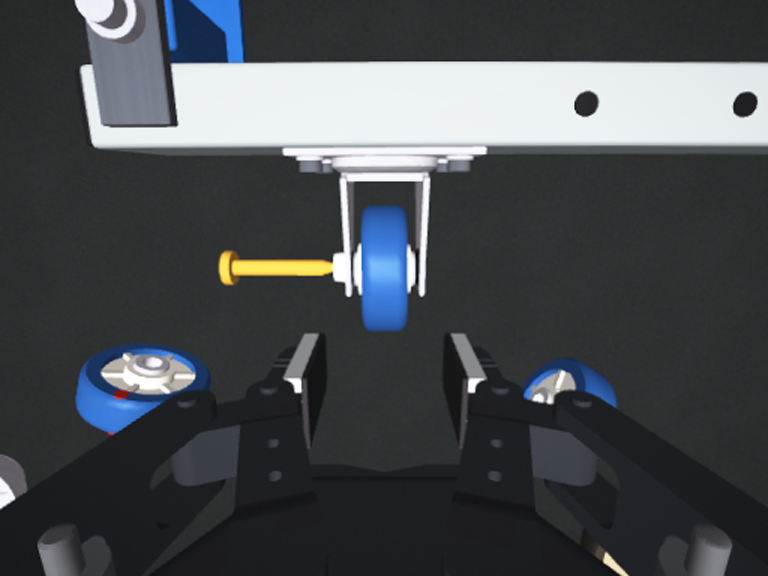

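```bash
python3 - <<'E'
from h import *
from bench import arm
g,s=pickle.load(open("w20.pkl","rb"))
# head outer-face left edge and underside
for uv in([219,268],[236,268]): print(infork(onz(g,[np.array(uv)/1.5],43,s)[0]))
s=arm.read_state()
c=down(F[2]-0+90)
for y,z in((128,160),(128,31)):
    print(rel(s,fpose(0,y,z,0)[0],down(F[2]+90)))
E
python3 - <<'E'
import cv2,pickle
g,s=pickle.load(open("w20.pkl","rb"))
cv2.imwrite("pics/w20c.png",cv2.resize(g["img"][120:235,140:300,::-1],None,fx=4.8,fy=4.8,interpolation=cv2.INTER_CUBIC))
E
```

```text
[ -0.45104416 106.09256772]
[-0.45878221 95.16167259]
(array([-0.    , -0.1278, -0.0073]), array([89.99, -0.44,  0.24]))
(array([ 0.129 , -0.1281, -0.0063]), array([89.99, -0.44,  0.24]))
```

View pics/w20c.png

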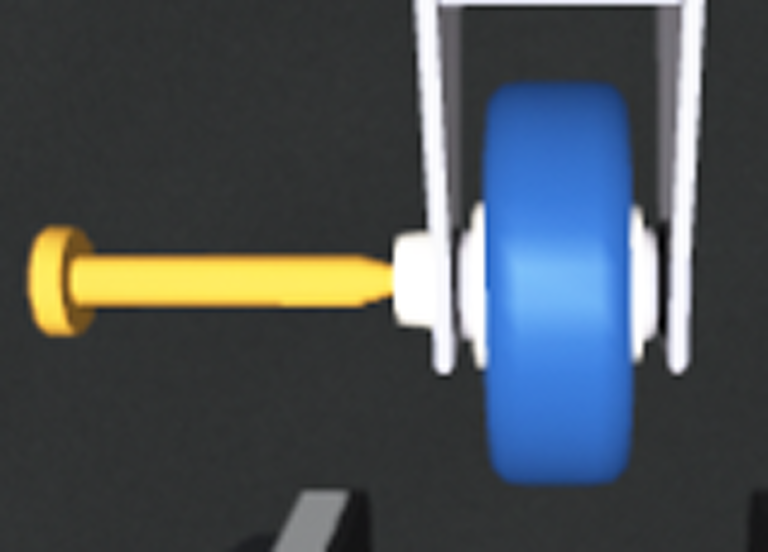

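Request:
arm_command --rows '[{"dx":0,"dy":-0.015,"dz":0,"wx":8,"wy":0,"wz":0,"gripper":0.5},{"dx":0,"dy":-0.03,"dz":0,"wx":16,"wy":0,"wz":0,"gripper":1},{"dx":0,"dy":-0.045,"dz":0,"wx":24,"wy":0,"wz":0,"gripper":1},{"dx":0,"dy":-0.065,"dz":0,"wx":32,"wy":0,"wz":0,"gripper":1},{"dx":0,"dy":-0.085,"dz":0,"wx":40,"wy":0,"wz":0,"gripper":1},{"dx":0,"dy":-0.105,"dz":-0.004,"wx":48,"wy":0,"wz":0,"gripper":1},{"dx":0,"dy":-0.12,"dz":-0.006,"wx":56,"wy":0,"wz":0,"gripper":1},{"dx":0,"dy":-0.128,"dz":-0.007,"wx":64,"wy":0,"wz":0,"gripper":1}]'

```text
clock: 20.85
position: [643.2, 129.3, 158.5]
ee_rot: [0.621, -0.341, -0.617, -0.342]
contact_force: [0.0, -0.7, 0.9]
gripper_width: -0.1
```

Request:
arm_command --rows '[{"dx":0,"dy":0,"dz":0,"wx":8,"wy":0,"wz":0,"gripper":1},{"dx":0,"dy":0,"dz":0,"wx":16,"wy":0,"wz":0,"gripper":1},{"dx":0,"dy":0,"dz":0,"wx":24,"wy":0,"wz":0,"gripper":1},{"dx":0.02,"dy":0,"dz":0,"wx":26,"wy":0,"wz":0,"gripper":1},{"dx":0.05,"dy":0,"dz":0,"wx":26,"wy":0,"wz":0,"gripper":1},{"dx":0.06,"dy":0,"dz":0,"wx":26,"wy":0,"wz":0,"gripper":1},{"dx":0.06,"dy":0,"dz":0,"wx":26,"wy":0,"wz":0,"gripper":1},{"dx":0.06,"dy":0,"dz":0,"wx":26,"wy":0,"wz":0,"gripper":1}]'

```text
clock: 21.65
position: [644.3, 129.4, 98.9]
ee_rot: [0.529, -0.471, -0.525, -0.473]
contact_force: [0.9, -1.1, -0.1]
gripper_width: -0.2
```

```bash
python3 snap.py w21; python3 - <<'E'
from h import *
from bench import arm
s=arm.read_state(); print(rel(s,fpose(0,124,31,0)[0],down(F[2]+90)))
E
```

```text
t 21.65 pos [644.3 129.4  98.9] fork [  0.7 129.5] yaw -83.66 tilt [ 0.007 -0.002 -1.   ] Ff [ 0.8 -1.2 -0.1] tq [ 0.02 -0.    0.03] w -0.2
(array([ 0.0686,  0.0015, -0.0055]), array([-0.26, -0.12,  0.44]))
```

View pics/w21.png

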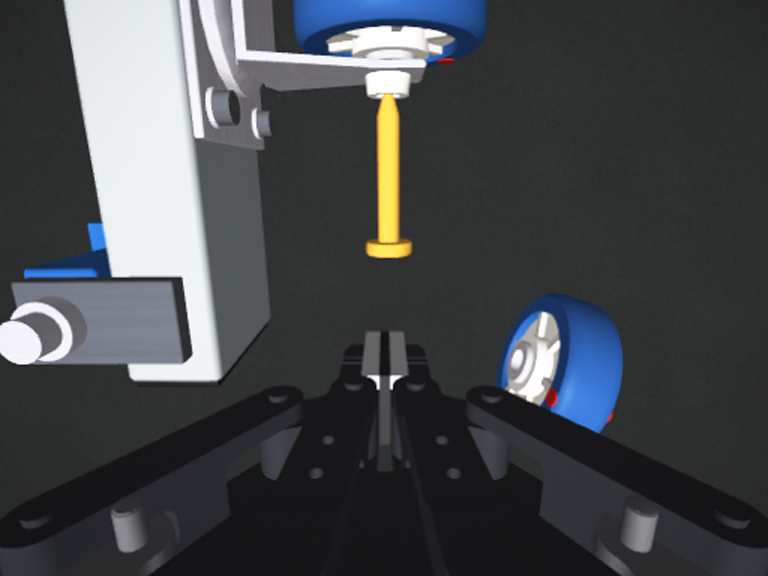

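Request:
arm_command --rows '[{"dx":0.02,"dy":0.0015,"dz":-0.003,"wx":0,"wy":0,"wz":0,"gripper":1},{"dx":0.045,"dy":0.0015,"dz":-0.004,"wx":0,"wy":0,"wz":0,"gripper":1},{"dx":0.063,"dy":0.0015,"dz":-0.004,"wx":0,"wy":0,"wz":0,"gripper":1},{"dx":0.068,"dy":0.0015,"dz":-0.004,"wx":0,"wy":0,"wz":0.4,"gripper":1},{"dx":0.068,"dy":0.0015,"dz":-0.006,"wx":0,"wy":0,"wz":0.4,"gripper":1},{"dx":0.068,"dy":0.0015,"dz":-0.008,"wx":0,"wy":0,"wz":0.4,"gripper":1},{"dx":0.068,"dy":0.0015,"dz":-0.01,"wx":0,"wy":0,"wz":0.4,"gripper":1},{"dx":0.068,"dy":0.0015,"dz":-0.012,"wx":0,"wy":0,"wz":0.4,"gripper":1}]'

```text
clock: 22.5
position: [645.5, 117.4, 32.9]
ee_rot: [0.528, -0.471, -0.526, -0.472]
contact_force: [-1.4, 0.1, -0.6]
gripper_width: 0.0
```

```bash
python3 snap.py w22
```

```text
t 22.5 pos [645.5 117.4  32.9] fork [  0.6 117.4] yaw -83.66 tilt [ 0.003 -0.001 -1.   ] Ff [-1.4  0.3 -0.6] tq [ 0.01 -0.02  0.01] w 0.0
```

View pics/w22.png

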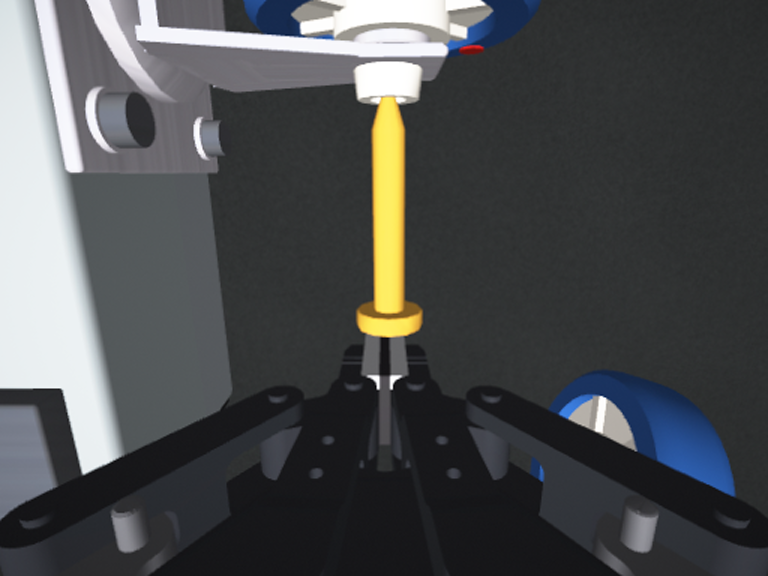

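Request:
arm_command --rows '[{"dx":0,"dy":0.001,"dz":-0.001,"wx":0,"wy":0,"wz":0,"gripper":1},{"dx":0,"dy":0.001,"dz":-0.002,"wx":0,"wy":0,"wz":0,"gripper":1},{"dx":0,"dy":0.001,"dz":-0.003,"wx":0,"wy":0,"wz":0,"gripper":1},{"dx":0,"dy":0.001,"dz":-0.004,"wx":0,"wy":0,"wz":0,"gripper":1},{"dx":0,"dy":0.001,"dz":-0.005,"wx":0,"wy":0,"wz":0,"gripper":1},{"dx":0,"dy":0.001,"dz":-0.006,"wx":0,"wy":0,"wz":0,"gripper":1},{"dx":0,"dy":0.001,"dz":-0.007,"wx":0,"wy":0,"wz":0,"gripper":1},{"dx":0,"dy":0.001,"dz":-0.008,"wx":0,"wy":0,"wz":0,"gripper":1}]'

```text
clock: 23.35
position: [645.0, 111.7, 32.6]
ee_rot: [0.527, -0.47, -0.527, -0.473]
contact_force: [-2.7, 9.7, 0.8]
gripper_width: 0.2
```

```bash
python3 snap.py w23
```

```text
t 23.35 pos [645.  111.7  32.6] fork [ -0.6 111.9] yaw -83.65 tilt [ 0.003  0.002 -1.   ] Ff [-1.5 10.   0.8] tq [ 2.73  0.94 -0.02] w 0.2
```

View pics/w23.png

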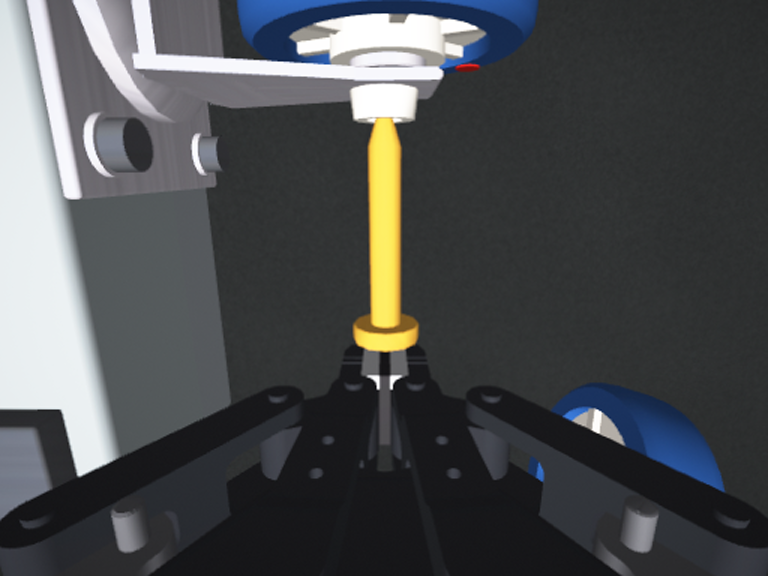

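Request:
arm_command --rows '[{"dx":0,"dy":0,"dz":-0.002,"wx":0,"wy":0,"wz":0,"gripper":1},{"dx":0,"dy":0,"dz":-0.003,"wx":0,"wy":0,"wz":0,"gripper":1},{"dx":0,"dy":0,"dz":-0.004,"wx":0,"wy":0,"wz":0,"gripper":1},{"dx":0,"dy":0,"dz":-0.005,"wx":0,"wy":0,"wz":0,"gripper":1},{"dx":0,"dy":0,"dz":-0.006,"wx":0,"wy":0,"wz":0,"gripper":1},{"dx":0,"dy":0,"dz":-0.007,"wx":0,"wy":0,"wz":0,"gripper":1},{"dx":0,"dy":0,"dz":-0.008,"wx":0,"wy":0,"wz":0,"gripper":1},{"dx":0,"dy":0,"dz":-0.009,"wx":0,"wy":0,"wz":0,"gripper":1}]'

```text
clock: 24.2
position: [645.7, 105.7, 32.6]
ee_rot: [-0.527, 0.469, 0.527, 0.473]
contact_force: [-3.0, 9.7, 0.9]
gripper_width: 0.2
```

```bash
python3 - <<'E'
from h import *
from bench import arm
st(arm.read_state())
E
```

```text
t 24.2 pos [645.7 105.7  32.6] fork [ -0.5 105.8] yaw -83.6 tilt [ 0.004  0.005 -1.   ] Ff [-1.9 10.   0.9] tq [ 2.73  0.92 -0.03] w 0.2
```

Request:
arm_command --rows '[{"dx":0,"dy":0,"dz":-0.002,"wx":0,"wy":0,"wz":0,"gripper":1},{"dx":0,"dy":0,"dz":-0.003,"wx":0,"wy":0,"wz":0,"gripper":1},{"dx":0,"dy":0,"dz":-0.004,"wx":0,"wy":0,"wz":0,"gripper":1},{"dx":0,"dy":0,"dz":-0.005,"wx":0,"wy":0,"wz":0,"gripper":1},{"dx":0,"dy":0,"dz":-0.0055,"wx":0,"wy":0,"wz":0,"gripper":1},{"dx":0,"dy":0,"dz":-0.006,"wx":0,"wy":0,"wz":0,"gripper":1},{"dx":0,"dy":0,"dz":-0.0065,"wx":0,"wy":0,"wz":0,"gripper":1},{"dx":0,"dy":0,"dz":-0.007,"wx":0,"wy":0,"wz":0,"gripper":1}]'

```text
clock: 25.0
position: [646.2, 101.6, 32.7]
ee_rot: [-0.527, 0.468, 0.528, 0.474]
contact_force: [-3.2, 9.9, 1.4]
gripper_width: -0.2
```

Request:
arm_command --rows '[{"dx":0,"dy":0,"dz":-0.002,"wx":0,"wy":0,"wz":0,"gripper":1},{"dx":0,"dy":0,"dz":-0.003,"wx":0,"wy":0,"wz":0,"gripper":1},{"dx":0,"dy":0,"dz":-0.004,"wx":0,"wy":0,"wz":0,"gripper":1},{"dx":0,"dy":0,"dz":-0.005,"wx":0,"wy":0,"wz":0,"gripper":1},{"dx":0,"dy":0,"dz":-0.0055,"wx":0,"wy":0,"wz":0,"gripper":1},{"dx":0,"dy":0,"dz":-0.006,"wx":0,"wy":0,"wz":0,"gripper":1},{"dx":0,"dy":0,"dz":-0.0065,"wx":0,"wy":0,"wz":0,"gripper":1},{"dx":0,"dy":0,"dz":-0.007,"wx":0,"wy":0,"wz":0,"gripper":1}]'

```text
clock: 25.8
position: [646.7, 97.6, 32.7]
ee_rot: [-0.526, 0.467, 0.529, 0.475]
contact_force: [-3.6, 9.3, 2.0]
gripper_width: -0.1
```

```bash
python3 snap.py w24
```

```text
t 25.8 pos [646.7  97.6  32.7] fork [-0.5 97.7] yaw -83.51 tilt [ 0.005  0.011 -1.   ] Ff [-2.6  9.6  2. ] tq [2.67 0.94 0.02] w -0.1
```

View pics/w24.png

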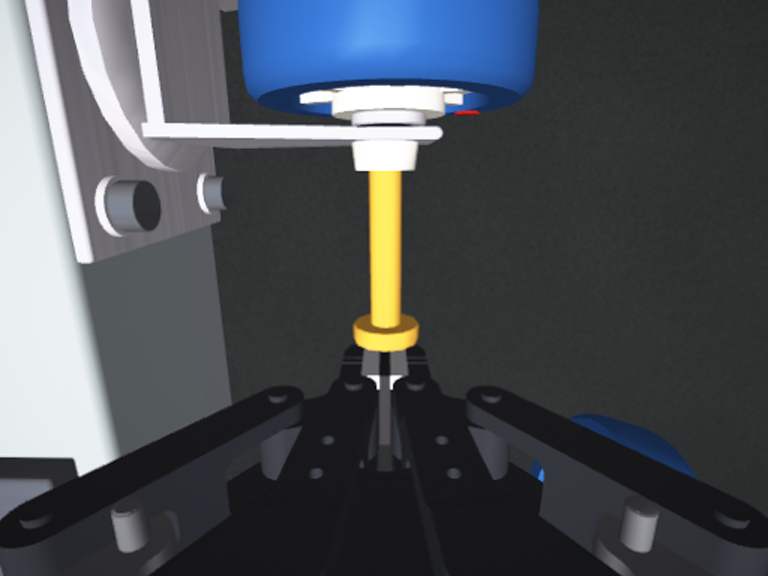

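Request:
arm_command --rows '[{"dx":0,"dy":0,"dz":-0.002,"wx":0,"wy":0.3,"wz":0,"gripper":1},{"dx":0,"dy":0,"dz":-0.003,"wx":0,"wy":0.6,"wz":0,"gripper":1},{"dx":0,"dy":0,"dz":-0.004,"wx":0,"wy":0.8,"wz":0,"gripper":1},{"dx":0,"dy":0,"dz":-0.005,"wx":0,"wy":0.8,"wz":0,"gripper":1},{"dx":0,"dy":0,"dz":-0.0055,"wx":0,"wy":0.8,"wz":0,"gripper":1},{"dx":0,"dy":0,"dz":-0.006,"wx":0,"wy":0.8,"wz":0,"gripper":1},{"dx":0,"dy":0,"dz":-0.0065,"wx":0,"wy":0.8,"wz":0,"gripper":1},{"dx":0,"dy":0,"dz":-0.007,"wx":0,"wy":0.8,"wz":0,"gripper":1}]'

```text
clock: 26.65
position: [647.2, 93.5, 32.6]
ee_rot: [0.529, -0.469, -0.526, -0.472]
contact_force: [-3.2, 9.9, 1.5]
gripper_width: -0.3
```

Request:
arm_command --rows '[{"dx":0,"dy":0,"dz":-0.002,"wx":0,"wy":0.3,"wz":0,"gripper":1},{"dx":0,"dy":0,"dz":-0.003,"wx":0,"wy":0.6,"wz":0,"gripper":1},{"dx":0,"dy":0,"dz":-0.004,"wx":0,"wy":0.6,"wz":0,"gripper":1},{"dx":0,"dy":0,"dz":-0.005,"wx":0,"wy":0.6,"wz":0,"gripper":1},{"dx":0,"dy":0,"dz":-0.0055,"wx":0,"wy":0.6,"wz":0,"gripper":1},{"dx":0,"dy":0,"dz":-0.006,"wx":0,"wy":0.6,"wz":0,"gripper":1},{"dx":0,"dy":0,"dz":-0.0065,"wx":0,"wy":0.6,"wz":0,"gripper":1},{"dx":0,"dy":0,"dz":-0.007,"wx":0,"wy":0.6,"wz":0,"gripper":1}]'

```text
clock: 27.45
position: [647.6, 89.5, 32.5]
ee_rot: [0.532, -0.47, -0.524, -0.471]
contact_force: [-3.8, 9.8, 0.4]
gripper_width: -0.6
```

```bash
python3 snap.py w25
```

```text
t 27.45 pos [647.6  89.5  32.5] fork [-0.5 89.5] yaw -83.44 tilt [ 0.009 -0.007 -1.   ] Ff [-2.6 10.2  0.4] tq [ 2.87  0.93 -0.01] w -0.6
```

View pics/w25.png

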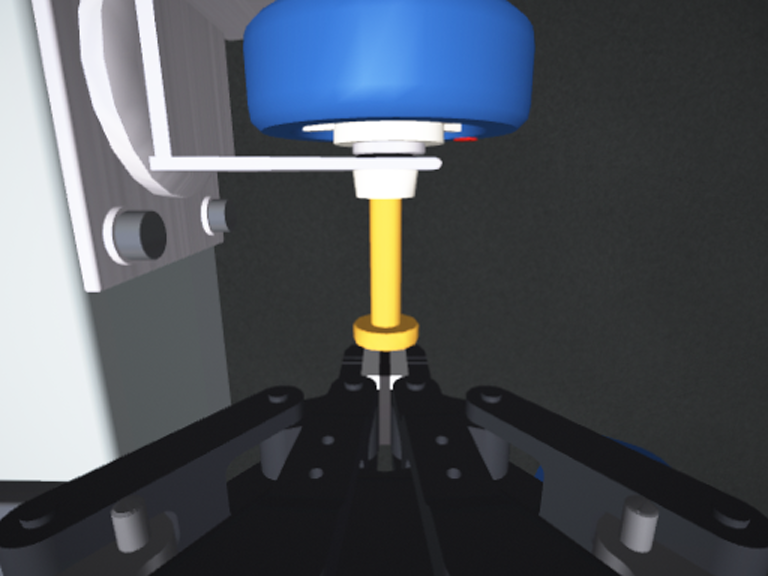

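Request:
arm_command --rows '[{"dx":0,"dy":0,"dz":-0.002,"wx":0,"wy":0,"wz":0,"gripper":1},{"dx":0,"dy":0,"dz":-0.0035,"wx":0,"wy":0,"wz":0,"gripper":1},{"dx":0,"dy":0,"dz":-0.005,"wx":0,"wy":0,"wz":0,"gripper":1},{"dx":0,"dy":0,"dz":-0.006,"wx":0,"wy":0,"wz":0,"gripper":1},{"dx":0,"dy":0,"dz":-0.007,"wx":0,"wy":0,"wz":0,"gripper":1},{"dx":0,"dy":0,"dz":-0.008,"wx":0,"wy":0,"wz":0,"gripper":1},{"dx":0,"dy":0,"dz":-0.009,"wx":0,"wy":0,"wz":0,"gripper":1},{"dx":0,"dy":0,"dz":-0.01,"wx":0,"wy":0,"wz":0,"gripper":1}]'

```text
clock: 28.3
position: [648.5, 82.5, 32.5]
ee_rot: [0.531, -0.469, -0.525, -0.472]
contact_force: [-3.0, 9.7, 1.0]
gripper_width: -0.1
```

Request:
arm_command --rows '[{"dx":0,"dy":0,"dz":-0.002,"wx":0,"wy":0,"wz":0,"gripper":1},{"dx":0,"dy":0,"dz":-0.0035,"wx":0,"wy":0,"wz":0,"gripper":1},{"dx":0,"dy":0,"dz":-0.005,"wx":0,"wy":0,"wz":0,"gripper":1},{"dx":0,"dy":0,"dz":-0.006,"wx":0,"wy":0,"wz":0,"gripper":1},{"dx":0,"dy":0,"dz":-0.007,"wx":0,"wy":0,"wz":0,"gripper":1},{"dx":0,"dy":0,"dz":-0.008,"wx":0,"wy":0,"wz":0,"gripper":1},{"dx":0,"dy":0,"dz":-0.009,"wx":0,"wy":0,"wz":0,"gripper":1},{"dx":0,"dy":0,"dz":-0.01,"wx":0,"wy":0,"wz":0,"gripper":1}]'

```text
clock: 29.1
position: [649.3, 75.6, 32.6]
ee_rot: [0.531, -0.468, -0.525, -0.472]
contact_force: [-3.0, 11.3, 1.9]
gripper_width: -0.3
```

```bash
python3 - <<'E'
from h import *
from bench import arm
st(arm.read_state())
E
```

```text
t 29.1 pos [649.3  75.6  32.6] fork [-0.4 75.5] yaw -83.36 tilt [ 0.01  -0.001 -1.   ] Ff [-1.6 11.6  1.9] tq [ 2.98  1.01 -0.01] w -0.3
```

Request:
arm_command --rows '[{"dx":0,"dy":0,"dz":-0.002,"wx":0,"wy":0.3,"wz":0,"gripper":1},{"dx":0,"dy":0,"dz":-0.0035,"wx":0,"wy":0.5,"wz":0,"gripper":1},{"dx":0,"dy":0,"dz":-0.0045,"wx":0,"wy":0.5,"wz":0,"gripper":1},{"dx":0,"dy":0,"dz":-0.0055,"wx":0,"wy":0.5,"wz":0,"gripper":1},{"dx":0,"dy":0,"dz":-0.006,"wx":0,"wy":0.5,"wz":0,"gripper":1},{"dx":0,"dy":0,"dz":-0.007,"wx":0,"wy":0.5,"wz":0,"gripper":1},{"dx":0,"dy":0,"dz":-0.0075,"wx":0,"wy":0.5,"wz":0,"gripper":1},{"dx":0,"dy":0,"dz":-0.008,"wx":0,"wy":0.5,"wz":0,"gripper":1}]'

```text
clock: 29.9
position: [649.9, 70.7, 32.5]
ee_rot: [0.533, -0.469, -0.524, -0.471]
contact_force: [-2.5, 10.9, 1.4]
gripper_width: -0.3
```

Request:
arm_command --rows '[{"dx":0,"dy":0,"dz":-0.002,"wx":0,"wy":0.3,"wz":0,"gripper":1},{"dx":0,"dy":0,"dz":-0.003,"wx":0,"wy":0.5,"wz":0,"gripper":1},{"dx":0,"dy":0,"dz":-0.004,"wx":0,"wy":0.5,"wz":0,"gripper":1},{"dx":0,"dy":0,"dz":-0.005,"wx":0,"wy":0.5,"wz":0,"gripper":1},{"dx":0,"dy":0,"dz":-0.0055,"wx":0,"wy":0.5,"wz":0,"gripper":1},{"dx":0,"dy":0,"dz":-0.006,"wx":0,"wy":0.5,"wz":0,"gripper":1},{"dx":0,"dy":0,"dz":-0.0065,"wx":0,"wy":0.5,"wz":0,"gripper":1},{"dx":0,"dy":0,"dz":-0.007,"wx":0,"wy":0.5,"wz":0,"gripper":1}]'

```text
clock: 30.7
position: [650.4, 66.7, 32.4]
ee_rot: [0.534, -0.47, -0.522, -0.47]
contact_force: [-3.4, 10.9, 1.2]
gripper_width: -0.1
```

```bash
python3 snap.py w26
```

```text
t 30.7 pos [650.4  66.7  32.4] fork [-0.4 66.6] yaw -83.29 tilt [ 0.013 -0.012 -1.   ] Ff [-2.1 11.3  1.2] tq [ 3.01  1.04 -0.03] w -0.1
```

View pics/w26.png

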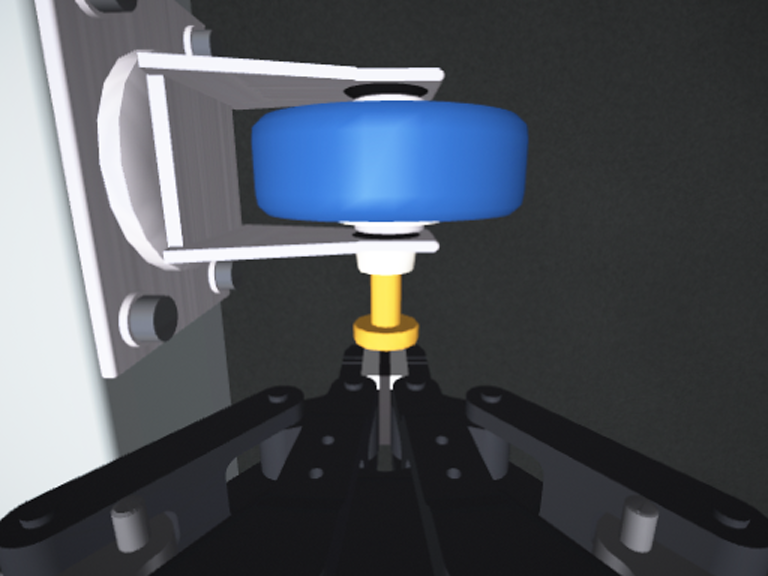

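Request:
arm_command --rows '[{"dx":0,"dy":0,"dz":-0.002,"wx":0,"wy":-0.2,"wz":0,"gripper":1},{"dx":0,"dy":0,"dz":-0.003,"wx":0,"wy":-0.2,"wz":0,"gripper":1},{"dx":0,"dy":0,"dz":-0.004,"wx":0,"wy":-0.2,"wz":0,"gripper":1},{"dx":0,"dy":0,"dz":-0.005,"wx":0,"wy":-0.2,"wz":0,"gripper":1},{"dx":0,"dy":0,"dz":-0.0055,"wx":0,"wy":-0.2,"wz":0,"gripper":1},{"dx":0,"dy":0,"dz":-0.006,"wx":0,"wy":-0.2,"wz":0,"gripper":1},{"dx":0,"dy":0,"dz":-0.0065,"wx":0,"wy":-0.2,"wz":0,"gripper":1},{"dx":0,"dy":0,"dz":-0.007,"wx":0,"wy":-0.2,"wz":0,"gripper":1}]'

```text
clock: 31.55
position: [650.9, 62.8, 32.5]
ee_rot: [0.533, -0.468, -0.524, -0.471]
contact_force: [-2.6, 11.1, 2.5]
gripper_width: 0.1
```

Request:
arm_command --rows '[{"dx":0,"dy":0,"dz":-0.002,"wx":0,"wy":0,"wz":0,"gripper":1},{"dx":0,"dy":0,"dz":-0.003,"wx":0,"wy":0,"wz":0,"gripper":1},{"dx":0,"dy":0,"dz":-0.004,"wx":0,"wy":0,"wz":0,"gripper":1},{"dx":0,"dy":0,"dz":-0.005,"wx":0,"wy":0,"wz":0,"gripper":1},{"dx":0,"dy":0,"dz":-0.0055,"wx":0,"wy":0,"wz":0,"gripper":1},{"dx":0,"dy":0,"dz":-0.006,"wx":0,"wy":0,"wz":0,"gripper":1},{"dx":0,"dy":0,"dz":-0.0065,"wx":0,"wy":0,"wz":0,"gripper":1},{"dx":0,"dy":0,"dz":-0.007,"wx":0,"wy":0,"wz":0,"gripper":1}]'

```text
clock: 32.35
position: [651.3, 58.9, 32.6]
ee_rot: [0.533, -0.467, -0.525, -0.472]
contact_force: [-3.4, 10.7, 1.4]
gripper_width: -0.1
```

```bash
python3 - <<'E'
from h import *
from bench import arm
st(arm.read_state())
E
```

```text
t 32.35 pos [651.3  58.9  32.6] fork [-0.3 58.6] yaw -83.21 tilt [ 0.013 -0.002 -1.   ] Ff [-2.1 11.   1.4] tq [ 2.96  1.02 -0.02] w -0.1
```

Request:
arm_command --rows '[{"dx":0,"dy":0,"dz":-0.002,"wx":0,"wy":0.2,"wz":0,"gripper":1},{"dx":0,"dy":0,"dz":-0.003,"wx":0,"wy":0.2,"wz":0,"gripper":1},{"dx":0,"dy":0,"dz":-0.004,"wx":0,"wy":0.2,"wz":0,"gripper":1},{"dx":0,"dy":0,"dz":-0.005,"wx":0,"wy":0.2,"wz":0,"gripper":1},{"dx":0,"dy":0,"dz":-0.0055,"wx":0,"wy":0.2,"wz":0,"gripper":1},{"dx":0,"dy":0,"dz":-0.006,"wx":0,"wy":0.2,"wz":0,"gripper":1},{"dx":0,"dy":0,"dz":-0.0065,"wx":0,"wy":0.2,"wz":0,"gripper":1},{"dx":0,"dy":0,"dz":-0.007,"wx":0,"wy":0.2,"wz":0,"gripper":1}]'

```text
clock: 33.15
position: [651.8, 55.0, 32.6]
ee_rot: [0.533, -0.467, -0.525, -0.472]
contact_force: [-3.3, 9.3, 0.2]
gripper_width: 0.1
```

Request:
arm_command --rows '[{"dx":0,"dy":0,"dz":-0.002,"wx":0,"wy":0,"wz":0,"gripper":1},{"dx":0,"dy":0,"dz":-0.003,"wx":0,"wy":0,"wz":0,"gripper":1},{"dx":0,"dy":0,"dz":-0.0035,"wx":0,"wy":0,"wz":0,"gripper":1},{"dx":0,"dy":0,"dz":-0.004,"wx":0,"wy":0,"wz":0,"gripper":1},{"dx":0,"dy":0,"dz":-0.0045,"wx":0,"wy":0,"wz":0,"gripper":1},{"dx":0,"dy":0,"dz":-0.005,"wx":0,"wy":0,"wz":0,"gripper":1},{"dx":0,"dy":0,"dz":-0.0055,"wx":0,"wy":0,"wz":0,"gripper":1},{"dx":0,"dy":0,"dz":-0.006,"wx":0,"wy":0,"wz":0,"gripper":1}]'

```text
clock: 33.95
position: [652.1, 52.1, 32.6]
ee_rot: [0.533, -0.466, -0.526, -0.473]
contact_force: [-3.2, 10.4, 1.5]
gripper_width: 0.0
```

```bash
python3 snap.py w27
```

```text
t 33.95 pos [652.1  52.1  32.6] fork [-0.3 51.8] yaw -83.14 tilt [ 0.014  0.001 -1.   ] Ff [-2.  10.7  1.5] tq [2.95 0.99 0.01] w 0.0
```

View pics/w27.png

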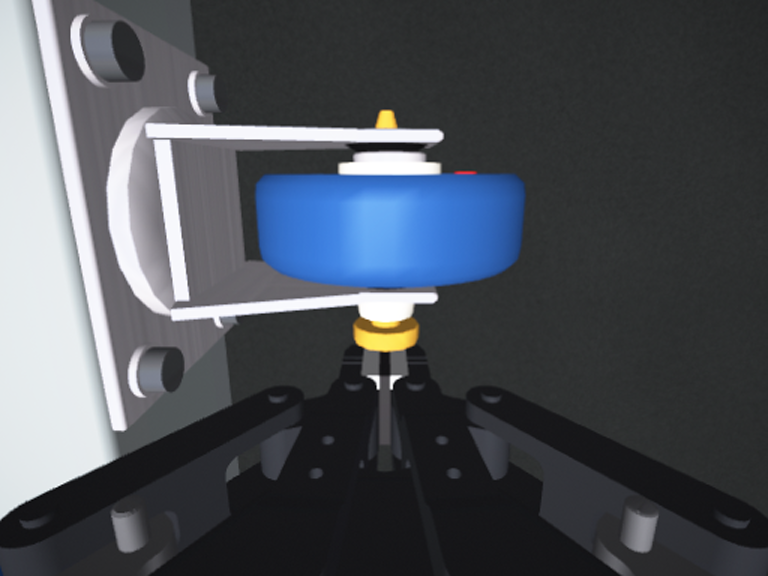

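Request:
arm_command --rows '[{"dx":0,"dy":0,"dz":-0.0015,"wx":0,"wy":0,"wz":0,"gripper":1},{"dx":0,"dy":0,"dz":-0.0025,"wx":0,"wy":0,"wz":0,"gripper":1},{"dx":0,"dy":0,"dz":-0.003,"wx":0,"wy":0,"wz":0,"gripper":1},{"dx":0,"dy":0,"dz":-0.0035,"wx":0,"wy":0,"wz":0,"gripper":1},{"dx":0,"dy":0,"dz":-0.004,"wx":0,"wy":0,"wz":0,"gripper":1},{"dx":0,"dy":0,"dz":-0.0045,"wx":0,"wy":0,"wz":0,"gripper":1},{"dx":0,"dy":0,"dz":-0.0045,"wx":0,"wy":0,"wz":0,"gripper":1},{"dx":0,"dy":0,"dz":-0.005,"wx":0,"wy":0,"wz":0,"gripper":1}]'

```text
clock: 34.8
position: [652.5, 49.8, 32.6]
ee_rot: [0.532, -0.465, -0.526, -0.473]
contact_force: [-3.5, 10.8, 2.0]
gripper_width: -0.3
```

Request:
arm_command --rows '[{"dx":0,"dy":0,"dz":-0.0015,"wx":0,"wy":0,"wz":0,"gripper":1},{"dx":0,"dy":0,"dz":-0.0025,"wx":0,"wy":0,"wz":0,"gripper":1},{"dx":0,"dy":0,"dz":-0.003,"wx":0,"wy":0,"wz":0,"gripper":1},{"dx":0,"dy":0,"dz":-0.0035,"wx":0,"wy":0,"wz":0,"gripper":1},{"dx":0,"dy":0,"dz":-0.004,"wx":0,"wy":0,"wz":0,"gripper":1},{"dx":0,"dy":0,"dz":-0.004,"wx":0,"wy":0,"wz":0,"gripper":1},{"dx":0,"dy":0,"dz":-0.004,"wx":0,"wy":0,"wz":0,"gripper":1},{"dx":0,"dy":0,"dz":-0.004,"wx":0,"wy":0,"wz":0,"gripper":1}]'

```text
clock: 35.6
position: [652.6, 48.6, 32.6]
ee_rot: [0.532, -0.464, -0.527, -0.474]
contact_force: [-3.0, 11.3, 1.7]
gripper_width: 0.0
```

```bash
python3 snap.py w28
```

```text
t 35.6 pos [652.6  48.6  32.6] fork [-0.3 48.3] yaw -83.09 tilt [ 0.014  0.007 -1.   ] Ff [-1.7 11.6  1.7] tq [3.18 1.07 0.02] w 0.0
```

View pics/w28.png

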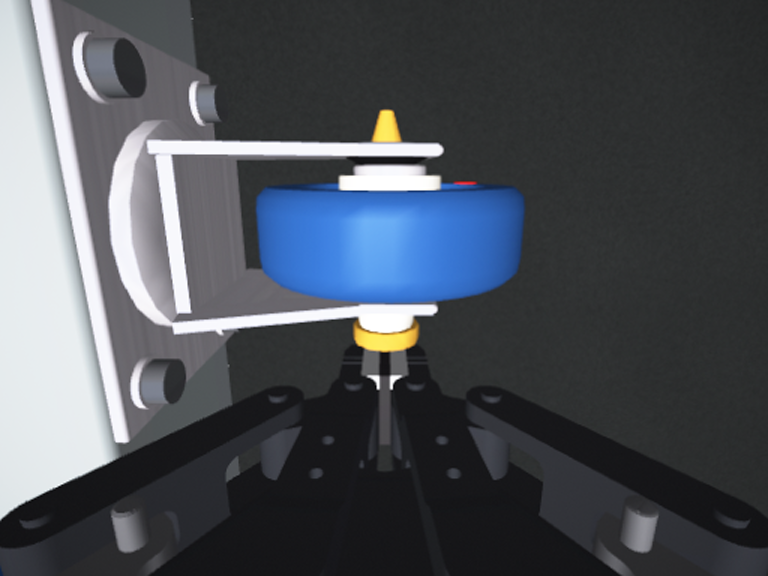

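Request:
arm_command --rows '[{"dx":0,"dy":0,"dz":-0.0015,"wx":0,"wy":0.3,"wz":0,"gripper":1},{"dx":0,"dy":0,"dz":-0.0025,"wx":0,"wy":0.5,"wz":0,"gripper":1},{"dx":0,"dy":0,"dz":-0.003,"wx":0,"wy":0.5,"wz":0,"gripper":1},{"dx":0,"dy":0,"dz":-0.0035,"wx":0,"wy":0.5,"wz":0,"gripper":1},{"dx":0,"dy":0,"dz":-0.004,"wx":0,"wy":0.5,"wz":0,"gripper":1},{"dx":0,"dy":0,"dz":-0.0045,"wx":0,"wy":0.5,"wz":0,"gripper":1},{"dx":0,"dy":0,"dz":-0.0045,"wx":0,"wy":0.5,"wz":0,"gripper":1},{"dx":0,"dy":0,"dz":-0.0045,"wx":0,"wy":0.5,"wz":0,"gripper":1}]'

```text
clock: 36.45
position: [652.6, 48.5, 32.6]
ee_rot: [0.533, -0.464, -0.526, -0.473]
contact_force: [-5.0, 16.6, 2.7]
gripper_width: -0.1
```

```bash
python3 snap.py w29
```

```text
t 36.45 pos [652.6  48.5  32.6] fork [-0.3 48.2] yaw -83.05 tilt [ 0.016  0.002 -1.   ] Ff [-3.1 17.1  2.7] tq [4.71 1.5  0.08] w -0.1
```

Request:
arm_command --rows '[{"dx":0,"dy":0,"dz":0.005,"wx":0,"wy":0,"wz":0,"gripper":1},{"dx":0,"dy":0,"dz":0.015,"wx":0,"wy":0,"wz":0,"gripper":1},{"dx":0,"dy":0,"dz":0.03,"wx":0,"wy":0,"wz":0,"gripper":1},{"dx":0,"dy":0,"dz":0.035,"wx":0,"wy":0,"wz":0,"gripper":1},{"dx":-0.03,"dy":0,"dz":0.035,"wx":0,"wy":0,"wz":0,"gripper":1},{"dx":-0.06,"dy":0,"dz":0.035,"wx":0,"wy":0,"wz":0,"gripper":1},{"dx":-0.09,"dy":0,"dz":0.035,"wx":0,"wy":0,"wz":0,"gripper":1},{"dx":-0.11,"dy":0,"dz":0.035,"wx":0,"wy":0,"wz":0,"gripper":1}]'

```text
clock: 37.3
position: [647.4, 83.1, 145.2]
ee_rot: [0.534, -0.464, -0.525, -0.474]
contact_force: [0.3, -0.0, 1.4]
gripper_width: 0.1
```

```bash
python3 snap.py w30; python3 snap.py w31; python3 - <<'E'
from h import *
from bench import get_image
g,s=pickle.load(open("w31.pkl","rb"))
cv2.imwrite("pics/w31c.png",cv2.resize(g["img"][20:220,160:360,::-1],None,fx=3,fy=3,interpolation=cv2.INTER_CUBIC))
for n,(a,b,c,e) in dict(scene=(100,160,340,330),top=(190,80,400,230)).items():
    q=get_image(n); cv2.imwrite(f"pics/{n}9.png",cv2.resize(q["img"][b:e,a:c,::-1],None,fx=3.2,fy=3.2,interpolation=cv2.INTER_CUBIC)); 
    cv2.imwrite(f"pics/{n}9f.png",q["img"][:,:,::-1])
E
```

```text
t 37.3 pos [647.4  83.1 145.2] fork [-1.4 83.1] yaw -83.04 tilt [ 0.019  0.003 -1.   ] Ff [ 0.3 -0.1  1.4] tq [ 0.03  0.01 -0.02] w 0.1
t 37.35 pos [649.2  83.4 148.6] fork [ 0.3 83.2] yaw -83.0 tilt [ 0.025  0.004 -1.   ] Ff [1.4 0.1 2.6] tq [ 0.01 -0.13 -0.02] w 0.2
```

View pics/w31c.png

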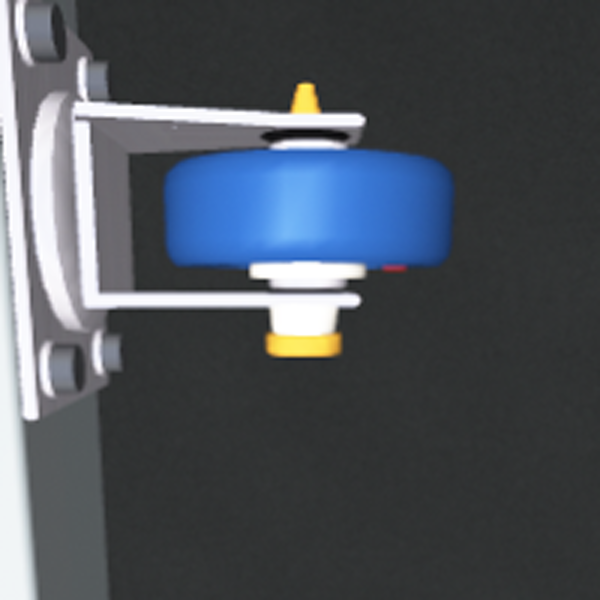

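View pics/scene9.png

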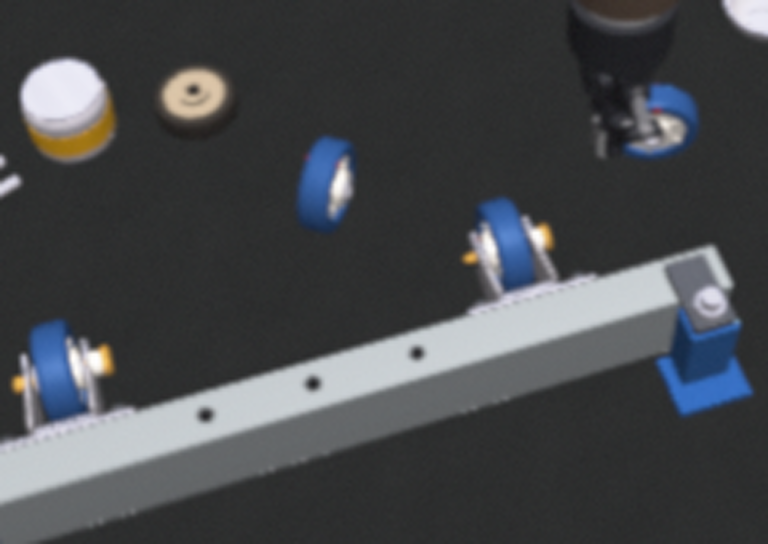

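View pics/top9f.png

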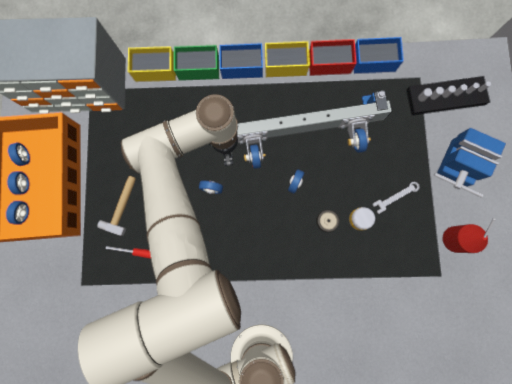

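```bash
python3 -c "
from bench import arm
print(arm.read_state()['clock']);print(arm.job_done())"
```

```text
37.5
the job is handed in; nothing more can be done
None
```

The new wheel is fitted in the empty castor with the axle pin fully home, and I handed the job in at 37.5 s.

- **Rolling in:** I took the wheel nearest the base by its sleeve ends and rolled it to the mouth of the fork. I then rolled it the rest of the way in two stages, gripping the tyre top and tilting the gripper to match the turning. The forces I read stayed under about 8 N.
- **Axle pin:** I pushed the pin in with shut fingers. It slid at about 10–11 N and stopped at about 17 N with the head home.
- **Last checks:** Before pinning, the camera put the wheel's centre within about 1 mm of the axle line. Afterwards the head sits flush on the bush, the nose shows through the far leg, and nothing touches the arm. The other bench items I could see had not moved; the mallet and screwdriver showed only in the top view, the carton and bowl were mostly hidden by the arm.
- **Disagreements:**
  - The first attempt to tilt the gripper back hit a wrist joint limit and swung it about 40 mm to one side. It touched nothing, and I replaced it with the two-stage roll.
  - The finger position put the pin head at 37 mm rather than 38 mm, which is within calibration error.

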